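# Cull the saddle batch, load the fitting bar and set the driver's clutch

### The arm

A 7-joint arm with a two-finger parallel gripper is mounted at the origin on the work surface. World frame = base frame: x ahead of the robot, y to its left, z up, the work surface at z = 0. Lengths are in m, angles in degrees, forces in N, time in s.
With the tool pointing down it reaches from about 0.4 to 0.9 m from the base axis. Payload 5.5 kg.
Tool frame: the origin (TCP) lies at the centre of the arm's flange, where the gripper is bolted on; the fingertips stand 178 mm ahead of it and the grasp point (between the pads) lies 159 mm ahead of it; x points along the fingers, y is the direction in which the jaws open and shut, and the axes are right-handed (so a half turn about x gives the same grasp; the last joint's range is limited). The gripper opens to 92 mm and grips with 3 to 60 N. Pads are 19 mm wide; open, the fingers measure 130 mm over their backs; the gripper's body (75 mm by 190 mm) begins 47 mm behind the grasp point.
Start: joints at [88.362, 28.699, -24.465, 88.831, 12.651, 65.22, -12.049], TCP at [0.187, -0.623, 0.405] pointing down, gripper open.
Joint ranges: [-164.97, 164.97], [-17.58, 116.51], [-87.97, 89.64], [11.32, 138.91], [-80.73, 260.73], [10.89, 115.49], [-147.41, 147.41]. Speed limits (degrees/s): [147.25, 147.25, 180, 180, 180, 180, 180].

### API

Orientations are given as a 3x3 rotation matrix whose columns are the frame's x, y, z axes.
In Python, from station import robot, imaging gives the robot as it stands. The module is installed in compiled form; this text tells all that it offers.
- The arm moves only by the tool carry_out, never from a script. Its argument "motion" is a list of rows, each a list of 5 numbers: the opening, from -1 (shut) to 1 (fully open), then the shift along the tool's x, y, z as a fraction of full scale, then the turn about the tool's x as a fraction of full scale. A call has 1 to 5 rows; each row shifts and turns the commanded pose from where the row before left it, along the tool's axes as they then stand; what a row does not reach is not made up. Full scale, the value 1, is 20 cm for a shift and 180 degrees for a turn. A row lasts 1/10 s, in which the tool goes at most 50 mm and 8.59 degrees, less where a joint would pass 70% of its speed; a pose out of reach is approached as far as the arm can. A call with a number of a shift or a turn outside -1 to 1 is refused whole. A call with a gripper value outside its range is refused whole. The fingers move at their own pace and stop on an object; "squeeze" is the grip in N (left out, the last holds). Time passes only in rows, so rows that do not move let the fingers close. It gives the time, the measured TCP pose, the force and the opening at its end, in the units of the state.
- robot.get_state(): the state, without advancing time (a new reading comes with each control period).
- imaging.read_camera(name): name is "side" or "top"; returns the picture (480x640x3 uint8, red, green, blue); there is no depth.
- imaging.calibration(name): a dict with "mtx" (3x3 intrinsics, pixels), "dist" ([k1, k2, p1, p2, k3] as OpenCV has them; the pictures are not rectified), "R" (3x3) and "t" (3): a world point X has camera coordinates R X + t. Camera axes: x right, y down, z forward; pixel columns grow to the right and rows downward; lengths in m; the calibration is good to about 2 mm. A picture is of the moment at which its call begins. calibration takes no time and is no camera call.
- robot.job_done(): hands the job in, once; it reports no verdict.
The state is a dict: "t": time; "joint_positions": joint angles; "qd": joint speeds; "effort": joint torques, N m; "tcp_pos": TCP position; "ee_rot": TCP orientation; "force": force on the tool from outside, world axes, zero at the start; "ft_torque": the same for the moment, N m; "opening": opening from 0.0 (shut) to 1.0 (fully open).
Only numpy, scipy, OpenCV 4.12 (cv2) and the standard library are available. Lean on these libraries where they do the work, as an engineer would, in place of code of your own. Each camera call takes 0.05 s, during which the arm holds its last target. There are 200 camera calls.

### The job

Get this batch of steel channel saddles ready for fitting: put every odd piece (cut short, bent or with a corner missing) in the red scrap crate, and set every sound one over the blue bar, seated flat on it with the bar running through it. Set the clutch collar of the screwdriver in the holster to 5, and don't knock the tape measure or the jar away.

Things in the scene. Friction and masses are not known exactly. Their poses are not given: they have to be found in the camera images.
- good_a_c (a point): Sound saddle, 56 mm long: 4 mm steel channel like an upside-down U, 44 mm wide over the flanges (y), 36 inside, 30 high, under 0.2 kg, open side down on a mat 4 mm thick. Point: mid length and width, 15 mm above its feet; x along its length, z up. May be absent
- good_b_c (a point): Sound saddle, 56 mm long: 4 mm steel channel like an upside-down U, 44 mm wide over the flanges (y), 36 inside, 30 high, under 0.2 kg, open side down on a mat 4 mm thick. Point: mid length and width, 15 mm above its feet; x along its length, z up. May be absent
- good_c_c (a point): Sound saddle, 56 mm long: 4 mm steel channel like an upside-down U, 44 mm wide over the flanges (y), 36 inside, 30 high, under 0.2 kg, open side down on a mat 4 mm thick. Point: mid length and width, 15 mm above its feet; x along its length, z up. May be absent
- good_d_c (a point): Sound saddle, 56 mm long: 4 mm steel channel like an upside-down U, 44 mm wide over the flanges (y), 36 inside, 30 high, under 0.2 kg, open side down on a mat 4 mm thick. Point: mid length and width, 15 mm above its feet; x along its length, z up. May be absent
- short_a_c (a point): Odd saddle, cut short: 34 mm long. 4 mm steel channel like an upside-down U, 44 mm wide over the flanges (y), 36 inside, 30 high, under 0.2 kg, open side down on a mat 4 mm thick. Point: mid length and width, 15 mm above its feet; x along its length, z up. May be absent
- short_b_c (a point): Odd saddle, cut short: 34 mm long. 4 mm steel channel like an upside-down U, 44 mm wide over the flanges (y), 36 inside, 30 high, under 0.2 kg, open side down on a mat 4 mm thick. Point: mid length and width, 15 mm above its feet; x along its length, z up. May be absent
- bent_c (a point): Odd saddle, 56 mm long, bent: its +y flange splays out below 15 mm height, the foot 13 mm beyond the 44 mm width (upright above: grip there). 4 mm steel channel like an upside-down U, 44 mm wide over the flanges (y), 36 inside, 30 high, under 0.2 kg, open side down on a mat 4 mm thick. Point: mid length and width, 15 mm above its feet; x along its length, z up. May be absent
- chipped_c (a point): Odd saddle, 56 mm long, corner missing: +y flange and 10 mm of web gone beyond x = +2 mm (grip across the width 12 mm toward -x). 4 mm steel channel like an upside-down U, 44 mm wide over the flanges (y), 36 inside, 30 high, under 0.2 kg, open side down on a mat 4 mm thick. Point: mid length and width, 15 mm above its feet; x along its length, z up. May be absent
- bar_top (a point): Centre of the top of a blue flat bar, 300 mm long (y), 24 wide (x), 10 thick, fixed level, top 60 mm above the table; 20 mm wide posts, foot plate 90 wide, 8 thick. A seated saddle rests with its web on the bar, a flange either side (6 mm play each side), its x along the bar either way round, its point 11 mm below the bar's top. Four fit in a row
- crate_in (a point): Red open scrap crate, fixed; 300 mm along its x, 180 mm along its y, walls 5 mm thick, rim 60 mm above the table, floor 5 mm thick. Point: centre of its inner floor
- clutch (a joint): Collar of the screwdriver standing nose up in a holster. 0 rad with its yellow pointer at 1, growing clockwise seen from above; numbers 1 to 6 on the white plate are 0.4 rad apart (5 at 1.6). A spring detent draws it into the nearest number when let go; about 0.2 N m clicks it over
- clutch_grip (a point): On the collar's vertical axis, 136 mm above the table, where to grip: black ribbed collar 46 mm in diameter, 114 to 148 mm above the table; below it a green skirt 54 mm across and the white number plate 104 mm across, top at 100 mm. A chuck 19 mm thick sticks up from it to 174 mm. The holster is fixed
- tape: Bystander: yellow tape measure, 62 x 36 x 56 mm; origin under its centre. Not to be knocked away
- jar: Bystander: amber jar, 60 mm in diameter, 85 mm high; origin under its centre. Not to be knocked away or over
Things that resemble listed ones, but are neither listed nor needed, are in the scene too. Leave any pink look-alike of the part that bears good_a_c alone. What is shaped like the part that bears chipped_c but turquoise is not meant.

How it is judged:
By the outcome, as a careful person would: the job done as asked, in the order asked, and still so for the second after the job is handed in, with the robot touching nothing.
Of good_a, good_b, good_c, good_d only 3 to 4 are there at a start; the rules pass over those that are not, and their reading is None.
Of short_a, short_b, bent, chipped only 3 to 4 are there at a start; the rules pass over those that are not, and their reading is None.
At some moment in a run one of short_a, short_b, bent, chipped may be knocked a few centimetres aside while the robot is not near it.
It also fails if it takes over 210 s, if anything falls off the work surface, if the arm or the gripper's body presses on something with over 40 N, if the wrist force passes 120 N, or if a joint passes its speed limit or range.

## Working session

There is one attempt and no reset: what is moved stays moved. The work goes in short steps, Python scripts to look and compute and a tool call to move; the robot and the scene stay as the last step left them, time stands still between calls to the robot, and variables do not carry over. Pictures are saved under pics/ and viewed, about 12 in all and at most 16, crops included, and the job is handed in when it is done.

Besides the shell and the picture viewer there is one more tool, called as name(argument=value, ...), one argument or row to a line, values as JSON. carry_out: Moves the arm, as the interface text tells. Shift numbers are shares of 20 cm and turn numbers shares of 180 degrees, none past 1 either way. Its arguments: {"type":"object","properties":{"motion":{"type":"array"},"squeeze":{"type":"number"}},"required":["motion"]}

```bash
mkdir -p pics
python3 - <<'E'
from station import robot, imaging
import cv2
s=robot.get_state();print(s)
for n in("top","side"):
    cv2.imwrite(f"pics/{n}0.png",imaging.read_camera(n)[:,:,::-1])
    c=imaging.calibration(n);print(n,c)
E
```

```text
{'t': 0.0, 'joint_positions': array([ 88.36204212,  28.75387111, -24.45083097,  88.89310072,
        12.65311771,  65.21959932, -12.04970652]), 'qd': array([-0.01206083,  0.05748802,  0.03946034,  0.07714597,  0.05537585,
       -0.04936584, -0.04113781]), 'effort': array([-5.90364323e-06, -5.66604280e+01, -5.81605107e+00, -2.79118860e+01,
       -6.85009640e-02,  3.07314447e-02,  2.33983228e-04]), 'tcp_pos': array([ 0.18679619, -0.62220088,  0.40366163]), 'ee_rot': array([[-5.57645090e-04,  2.87694114e-01, -9.57722186e-01],
       [ 1.88997975e-03, -9.57720321e-01, -2.87694654e-01],
       [-9.99998059e-01, -1.97050705e-03, -9.66801635e-06]]), 'force': array([-0.00936292,  0.60703242,  0.98261481]), 'ft_torque': array([ 0.06560923,  0.06529191, -0.0009116 ]), 'opening': 0.9969902649519731}
top {'mtx': array([[512.53276161,   0.        , 329.61052418],
       [  0.        , 512.53276161, 238.13075386],
       [  0.        ,   0.        ,   1.        ]]), 'dist': array([0.01646888, 0.        , 0.        , 0.        , 0.        ]), 'R': array([[ 0.02730722, -0.99932545,  0.02455522],
       [-0.98673597, -0.03087919, -0.15936937],
       [ 0.16002012, -0.01987758, -0.9869136 ]]), 't': array([-0.0423384,  0.5428652,  1.1581802])}
side {'mtx': array([[501.27818192,   0.        , 330.50525077],
       [  0.        , 501.27818192, 241.51059225],
       [  0.        ,   0.        ,   1.        ]]), 'dist': array([-0.03735015,  0.        ,  0.        ,  0.        ,  0.        ]), 'R': array([[-0.71383455, -0.70030571,  0.00348599],
       [-0.39598517,  0.39951941, -0.82678896],
       [ 0.57761231, -0.59157092, -0.56250143]]), 't': array([0.37010743, 0.3067094 , 0.75746117])}
```

View pics/top0.png

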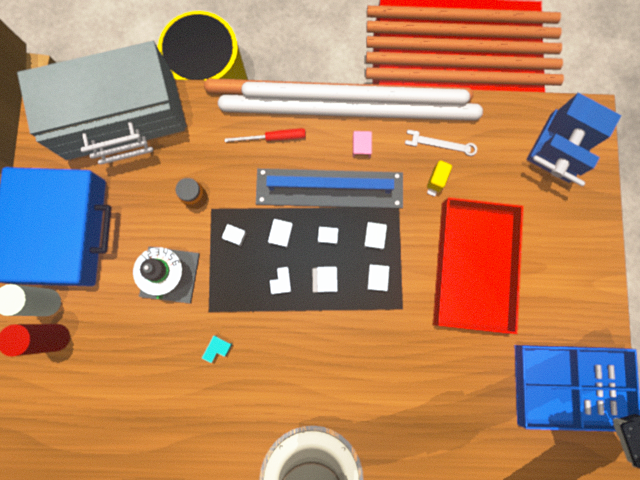

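View pics/side0.png

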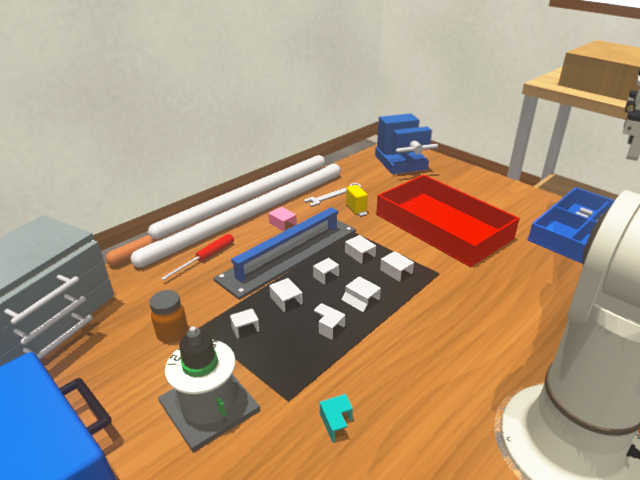

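Seven saddles are on the mat. In the top view, the shorts are at (232,235) and (328,235). The sound ones are at (280,233), (375,235) and (378,277). The chipped one is at (280,281) and the bent one at (325,279). The pink block (362,143) and the turquoise piece (216,349) are look-alikes to leave alone.

```bash
cat > h.py <<'E'
import numpy as np, cv2
from station import robot, imaging
def ray(n,uv):
    c=imaging.calibration(n);p=cv2.undistortPoints(np.array(uv,float).reshape(-1,1,2),c["mtx"],c["dist"])[:,0]
    R,t=np.array(c["R"]),np.array(c["t"])
    return -R.T@t,(np.c_[p,np.ones(len(p))]@R)
def plane(n,uv,z):
    o,d=ray(n,uv);return o+d*((z-o[2])/d[:,2])[:,None]
def proj(n,X):
    c=imaging.calibration(n)
    return cv2.projectPoints(np.array(X,float).reshape(-1,1,3),cv2.Rodrigues(c["R"])[0],c["t"],c["mtx"],c["dist"])[0][:,0]
def white(im,lo=150):
    return ((im.min(2)>lo)&(im.max(2).astype(int)-im.min(2)<40)).astype(np.uint8)*255
def rect(pts):
    (c,wh,a)=cv2.minAreaRect(pts[:,:2].astype(np.float32)*1000)
    b=cv2.boxPoints((c,wh,a));e=[b[1]-b[0],b[2]-b[1]]
    L=[np.linalg.norm(v) for v in e];return np.array(c)/1000,L,[np.degrees(np.arctan2(v[1],v[0]))%180 for v in e]
def yaw(s): # heading of the jaw (tool y) axis
    y=s["ee_rot"][:,1];return np.degrees(np.arctan2(y[1],y[0]))
def go(x,y,z,jaw=None):
    """shift/turn from the present pose to grasp point xyz with jaw heading (mod 180)"""
    s=robot.get_state();R=s["ee_rot"];p=s["tcp_pos"]+0.159*R[:,0]
    d=R.T@(np.array([x,y,z])-p)/0.2
    turn=0 if jaw is None else -((jaw-yaw(s)+90)%180-90)/180
    print("grasp",p.round(4),"jaw %.1f"%yaw(s),"shift",d.round(3),"turn %.3f"%turn,"q7 %.0f"%s["joint_positions"][6],"open %.3f"%s["opening"])
E
python3 - <<'E'
from h import *
im=imaging.read_camera("top");np.set_printoptions(suppress=True,precision=4)
m=white(im,170);m[:,:205]=0;m[:,405:]=0;m[:212]=0;m[312:]=0
cs,_=cv2.findContours(m,0,2)
for c in cs:
    if cv2.contourArea(c)<60:continue
    P=plane("top",c[:,0],0.034);r=rect(P);print(c[:,0].mean(0).round(),r[0],np.round(r[1],1),np.round(r[2],1))
def show(mask,name,z):
    for c in cv2.findContours(mask.astype(np.uint8)*255,0,1)[0]:
        if cv2.contourArea(c)>60:
            r=rect(plane("top",c[:,0],z));print(name,c[:,0].mean(0).round(),r[0],np.round(r[1],1),np.round(r[2],1))
h=cv2.cvtColor(im,cv2.COLOR_RGB2HSV);H,S,V=cv2.split(h)
bl=(H>100)&(H<130)&(S>100);b2=bl.copy();b2[:, :255]=0;b2[:,405:]=0;show(b2,"bar",.06)
rd=((H<4)|(H>176))&(S>180);rd[:190]=0;rd[:,:420]=0;show(rd,"crate",.06)
yl=(H>24)&(H<34)&(S>150);yl[:,:250]=0;show(yl,"tape",.056)
g=np.hstack([cv2.resize(im[205:315,205:405],None,fx=4,fy=4,interpolation=2)])
cv2.imwrite("pics/mat.png",g[:,:,::-1])
c=im[235:305,125:205];d=cv2.resize(c,None,fx=5,fy=5,interpolation=2)
sd=imaging.read_camera("side");e=cv2.resize(sd[315:415,150:250],(400,400),interpolation=2)
d=cv2.copyMakeBorder(d,0,50,0,0,0)
cv2.imwrite("pics/clutch.png",np.hstack([d,e])[:,:,::-1])
E
```

```text
[321. 274.] [ 0.4486 -0.0174] [53.9 56.1] [91.6  1.6]
[280. 280.] [0.4434 0.088 ] [46.  58.2] [98.6  8.6]
[378. 279.] [ 0.4567 -0.1426] [58.  46.7] [176.5  86.5]
[328. 235.] [ 0.5541 -0.0214] [45. 36.] [91.4  1.4]
[233. 234.] [0.5479 0.2014] [36.8 46.1] [160.1  70.1]
[376. 235.] [ 0.5568 -0.1349] [58.7 46.9] [173.5  83.5]
[279. 232.] [0.5562 0.0914] [58.2 46.5] [168.6  78.6]
bar [330. 182.] [ 0.6743 -0.0226] [299.2  26.3] [90.4  0.4]
crate [476. 266.] [ 0.4644 -0.3699] [243.8 188.9] [175.1  85.1]
crate [502. 226.] [ 0.5832 -0.43  ] [50.8 43.2] [105.8  15.8]
tape [441. 173.] [ 0.7068 -0.2874] [59.1 33.5] [158.8  68.8]
```

View pics/mat.png

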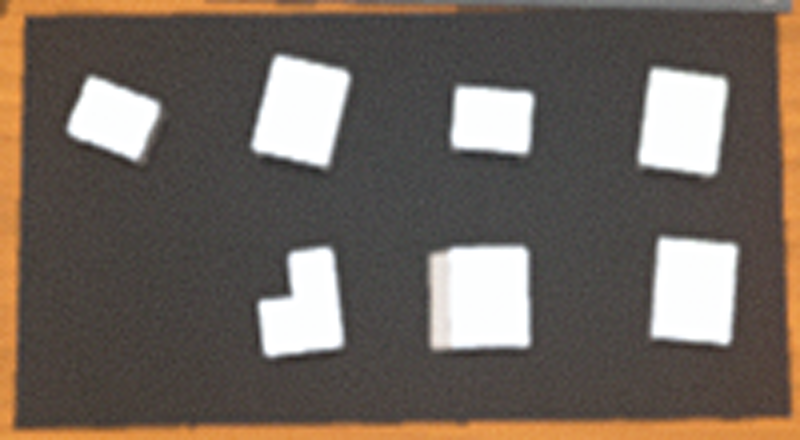

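View pics/clutch.png

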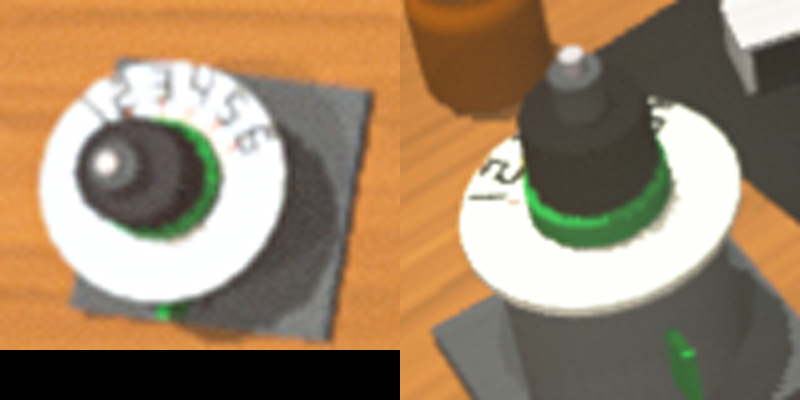

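Run:
```python
from h import *
np.set_printoptions(suppress=True,precision=4)
go(.5541,-.0214,.11,91.4)
C=plane("top",[(446,199),(522,206),(516,334),(435,327)],.06);print(C[:,:2],C.mean(0))
im=imaging.read_camera("top");h=cv2.cvtColor(im,cv2.COLOR_RGB2HSV)
for n in("top","side"):
    im=imaging.read_camera(n);H,S,V=cv2.split(cv2.cvtColor(im,cv2.COLOR_RGB2HSV))
    y=(H>22)&(H<35)&(S>120)&(V>120);y[:, 260:]=0
    k=np.argwhere(y)[:,::-1];w=k[(abs(k-(np.array([158,270]) if n=="top" else np.array([200,365])))<40).all(1)];print(n,len(w),w.mean(0) if len(w) else"")
```

```text
grasp [ 0.1869 -0.6221  0.2451] jaw -73.3 shift [ 0.678 -2.347 -2.623] turn 0.085 q7 -12 open 0.999
[[ 0.6431 -0.2975]
 [ 0.6321 -0.4769]
 [ 0.3351 -0.4533]
 [ 0.3454 -0.2698]] [ 0.4889 -0.3744  0.06  ]
top 0 
side 0
```

carry_out(
  motion=[
    [0.4,0.03,-0.08,-0.09,0],
    [0.4,0.03,-0.156,-0.175,0],
    [0.4,0.03,-0.156,-0.175,0],
    [0.4,0.03,-0.156,-0.175,0],
    [0.4,0.03,-0.156,-0.175,0],
  ],
  squeeze=30,
)

```text
t: 0.85
tcp_pos: [0.2985, -0.4406, 0.3747]
ee_rot: [[0.0, 0.287, -0.958], [-0.001, -0.958, -0.287], [-1.0, 0.001, -0.0]]
force: [0.7, -0.2, 0.1]
opening: 0.707
```

carry_out(
  motion=[
    [0.4,0.03,-0.156,-0.175,0],
    [0.4,0.03,-0.156,-0.175,0],
    [0.4,0.03,-0.156,-0.175,0],
    [0.4,0.03,-0.156,-0.175,0],
    [0.4,0.03,-0.156,-0.175,0],
  ],
)

```text
t: 1.35
tcp_pos: [0.4213, -0.2408, 0.3449]
ee_rot: [[0.001, 0.287, -0.958], [-0.001, -0.958, -0.287], [-1.0, 0.001, -0.0]]
force: [0.6, -0.1, -0.3]
opening: 0.7
```

carry_out(
  motion=[
    [0.4,0.03,-0.156,-0.175,0],
    [0.4,0.03,-0.156,-0.175,0],
    [0.4,0.03,-0.156,-0.175,0],
    [0.4,0.03,-0.156,-0.175,0.04],
    [0.4,0.03,-0.08,-0.09,0.045],
  ],
)

```text
t: 1.85
tcp_pos: [0.5354, -0.0592, 0.315]
ee_rot: [[0.002, 0.025, -1.0], [0.002, -1.0, -0.025], [-1.0, -0.002, -0.002]]
force: [0.2, 0.1, 0.2]
opening: 0.696
```

Run:
```python
from h import *
go(.5541,-.0214,.11,91.4);print(robot.get_state()["force"])
```

```text
grasp [ 0.5357 -0.0589  0.156 ] jaw -88.6 shift [ 0.23  -0.185 -0.096] turn 0.000 q7 -100 open 0.696
[0.20937337 0.11098598 0.1548026 ]
```

carry_out(
  motion=[
    [0.4,0.1,-0.12,-0.05,0],
    [0.4,0.15,-0.065,-0.046,0],
    [0.4,0.15,0,0,0],
    [0.4,0.15,0,0,0],
    [0.4,0.095,0,0,0],
  ],
)

```text
t: 2.35
tcp_pos: [0.5514, -0.0262, 0.1836]
ee_rot: [[-0.002, 0.025, -1.0], [0.0, -1.0, -0.025], [-1.0, -0.0, 0.002]]
force: [-0.8, -1.0, 0.9]
opening: 0.704
```

carry_out(
  motion=[
    [0.4,0,0,0,0],
    [-1,0,0,0,0],
    [-1,0,0,0,0],
    [-1,0,0,0,0],
    [-1,0,0,0,0],
  ],
  squeeze=30,
)

```text
t: 2.85
tcp_pos: [0.5523, -0.0264, 0.1863]
ee_rot: [[0.001, 0.025, -1.0], [-0.0, -1.0, -0.025], [-1.0, 0.0, -0.001]]
force: [-1.0, 0.6, 0.8]
opening: 0.482
```

Run:
```python
from h import *
go(.489,-.33,.12,None);print(robot.get_state()["force"])
```

```text
grasp [ 0.5524 -0.0264  0.0273] jaw -88.6 shift [-0.464  1.51   0.354] turn 0.000 q7 -111 open 0.482
[-1.02983031  0.57031849  0.84778433]
```

carry_out(
  motion=[
    [-1,-0.15,0,0,0],
    [-1,-0.2,0,0,0],
    [-1,-0.12,0.15,-0.015,0],
    [-1,0,0.22,-0.02,0],
    [-1,0,0.235,-0.02,0],
  ],
)

```text
t: 3.35
tcp_pos: [0.5667, -0.1475, 0.2816]
ee_rot: [[0.003, 0.028, -1.0], [-0.001, -1.0, -0.028], [-1.0, 0.001, -0.003]]
force: [1.4, -1.1, -1.1]
opening: 0.479
```

carry_out(
  motion=[
    [-1,0,0.235,-0.02,0],
    [-1,0,0.235,-0.02,0],
    [-1,0,0.235,-0.02,0],
    [-1,0,0.235,-0.02,0],
    [-1,0.05,0.2,-0.02,0],
  ],
)

```text
t: 3.85
tcp_pos: [0.5916, -0.3783, 0.2713]
ee_rot: [[0.002, 0.022, -1.0], [-0.003, -1.0, -0.023], [-1.0, 0.003, -0.002]]
force: [1.4, 0.6, -0.7]
opening: 0.475
```

carry_out(
  motion=[
    [-1,0.13,0.045,-0.01,0],
    [-1,0.15,0,0,0],
    [-1,0.1,0,0,0],
    [-1,0,0,0,0],
    [0.3,0,0,0,0],
  ],
)

```text
t: 4.35
tcp_pos: [0.5944, -0.3828, 0.194]
ee_rot: [[0.0, 0.026, -1.0], [0.001, -1.0, -0.026], [-1.0, -0.001, -0.0]]
force: [0.8, 0.1, 0.5]
opening: 0.524
```

carry_out(
  motion=[
    [0.3,0,0,0,0],
    [0.3,0,0,0,0],
    [0.3,-0.15,0,0,0],
    [0.3,-0.2,0,0,0],
    [0.3,-0.15,-0.05,0,0],
  ],
)

```text
t: 4.85
tcp_pos: [0.594, -0.3753, 0.2974]
ee_rot: [[0.003, 0.023, -1.0], [-0.003, -1.0, -0.023], [-1.0, 0.003, -0.003]]
force: [0.1, -0.3, -0.2]
opening: 0.653
```

```bash
cat >> h.py <<'E'
def blobs():
    im=imaging.read_camera("top");m=white(im,170);m[:,:205]=0;m[:,405:]=0;m[:212]=0;m[312:]=0
    for c in cv2.findContours(m,0,2)[0]:
        if cv2.contourArea(c)>60:
            P=plane("top",c[:,0],0.034);r=rect(P);print(c[:,0].mean(0).round(),r[0].round(4),np.round(r[1],1),np.round(r[2],1))
E
python3 - <<'E'
from h import *
blobs();go(.5479,.2014,.12,70.1)
E
```

```text
[324. 279.] [ 0.4486 -0.0173] [53.9 56.1] [91.6  1.6]
[280. 281.] [0.4434 0.088 ] [45.5 57.6] [98.6  8.6]
[378. 279.] [ 0.4566 -0.1428] [57.8 46. ] [176.5  86.5]
[233. 234.] [0.5483 0.2013] [36.  45.5] [160.1  70.1]
[376. 235.] [ 0.5569 -0.1349] [58.3 46.2] [173.6  83.6]
[280. 232.] [0.5562 0.0913] [57.9 45.5] [168.8  78.8]
grasp [ 0.598  -0.3735  0.1443] jaw -88.5 shift [ 0.105 -2.88   0.179] turn 0.119 q7 -74 open 0.652
```

carry_out(
  motion=[
    [0.4,0,-0.15,0.01,0],
    [0.4,0,-0.23,0.015,0],
    [0.4,0,-0.23,0.015,0],
    [0.4,0,-0.23,0.015,0],
    [0.4,0,-0.23,0.015,0],
  ],
)

```text
t: 5.4
tcp_pos: [0.5744, -0.1581, 0.2952]
ee_rot: [[0.003, 0.025, -1.0], [-0.001, -1.0, -0.025], [-1.0, 0.001, -0.002]]
force: [0.7, -0.5, 0.4]
opening: 0.7
```

carry_out(
  motion=[
    [0.4,0,-0.23,0.015,0],
    [0.4,0,-0.23,0.015,0],
    [0.4,0,-0.23,0.015,0],
    [0.4,0,-0.23,0.015,0],
    [0.4,0,-0.23,0.015,0],
  ],
)

```text
t: 5.9
tcp_pos: [0.5537, 0.0717, 0.2952]
ee_rot: [[0.003, 0.025, -1.0], [-0.0, -1.0, -0.025], [-1.0, 0.0, -0.003]]
force: [1.7, -0.1, -0.1]
opening: 0.7
```

carry_out(
  motion=[
    [0.4,0,-0.23,0.015,0],
    [0.4,0.05,-0.23,0.01,0.03],
    [0.4,0.05,-0.15,0,0.045],
    [0.4,0.01,0,0,0.045],
    [0.4,0,0,0,0],
  ],
)

```text
t: 6.4
tcp_pos: [0.5482, 0.1934, 0.2725]
ee_rot: [[0.002, -0.341, -0.94], [0.0, -0.94, 0.341], [-1.0, -0.001, -0.001]]
force: [-1.0, 0.3, -0.3]
opening: 0.701
```

Run:
```python
from h import *
go(.548,.2013,.0275,70.1)
```

```text
grasp [0.5484 0.1934 0.1135] jaw -109.9 shift [ 0.43  -0.036  0.016] turn -0.000 q7 -147 open 0.701
```

carry_out(
  motion=[
    [0.4,0,0,0,-0.047],
    [0.4,0,0,0,-0.047],
    [0.4,0,0,0,-0.047],
    [0.4,0,0,0,-0.047],
    [0.4,0,0,0,-0.047],
  ],
)

```text
t: 6.9
tcp_pos: [0.5492, 0.1901, 0.2728]
ee_rot: [[0.002, 0.38, -0.925], [-0.001, -0.925, -0.38], [-1.0, 0.002, -0.002]]
force: [0.2, 0.8, -0.2]
opening: 0.7
```

carry_out(
  motion=[
    [0.4,0,0,0,-0.047],
    [0.4,0,0,0,-0.047],
    [0.4,0,0,0,-0.047],
    [0.4,0,0,0,-0.047],
    [0.4,0,0,0,-0.047],
  ],
)

```text
t: 7.4
tcp_pos: [0.5493, 0.1899, 0.2728]
ee_rot: [[0.002, 0.903, -0.429], [-0.001, -0.429, -0.903], [-1.0, 0.003, -0.0]]
force: [-0.2, 0.5, 0.4]
opening: 0.7
```

carry_out(
  motion=[
    [0.4,0,0,0,-0.047],
    [0.4,0,0,0,-0.047],
    [0.4,0,0,0,-0.047],
    [0.4,0,0,0,-0.047],
    [0.4,0,0,0,-0.047],
  ],
)

```text
t: 7.9
tcp_pos: [0.5494, 0.1898, 0.2727]
ee_rot: [[0.003, 0.957, 0.291], [-0.001, 0.291, -0.957], [-1.0, 0.002, 0.002]]
force: [-0.2, 0.2, -1.0]
opening: 0.703
```

carry_out(
  motion=[
    [0.4,0,0,0,-0.047],
    [0.4,0,0,0,-0.047],
    [0.4,0,0,0,-0.047],
    [0.4,0,0,0,-0.047],
    [0.4,0,0,0,-0.047],
  ],
)

```text
t: 8.4
tcp_pos: [0.5495, 0.1898, 0.2727]
ee_rot: [[0.003, 0.512, 0.859], [-0.001, 0.859, -0.512], [-1.0, 0.0, 0.003]]
force: [1.0, -0.1, 0.1]
opening: 0.7
```

carry_out(
  motion=[
    [0.4,0,0,0,-0.047],
    [0.4,0,0,0,-0.013],
    [0.4,0,0,0,0],
  ],
)

```text
t: 8.7
tcp_pos: [0.5494, 0.1898, 0.2724]
ee_rot: [[0.002, 0.348, 0.938], [-0.001, 0.938, -0.348], [-1.0, -0.0, 0.002]]
force: [-0.1, -0.1, 0.2]
opening: 0.701
```

Run:
```python
from h import *
go(.548,.2013,.0275,70.1)
```

```text
grasp [0.5497 0.1897 0.1134] jaw 69.7 shift [ 0.429  0.052 -0.029] turn -0.002 q7 9 open 0.701
```

carry_out(
  motion=[
    [0.4,0.1,0.052,-0.029,0],
    [0.4,0.15,0,0,0],
    [0.4,0.13,0,0,0],
    [0.4,0.049,0,0,0],
    [0.4,0,0,0,0],
  ],
)

```text
t: 9.2
tcp_pos: [0.5466, 0.2023, 0.1852]
ee_rot: [[-0.001, 0.347, 0.938], [-0.001, 0.938, -0.347], [-1.0, -0.002, -0.001]]
force: [-0.0, 0.3, 0.0]
opening: 0.701
```

carry_out(
  motion=[
    [-1,0,0,0,0],
    [-1,0,0,0,0],
    [-1,0,0,0,0],
    [-1,-0.15,0,0,0],
    [-1,-0.2,0,0,0],
  ],
)

```text
t: 9.7
tcp_pos: [0.5459, 0.2025, 0.2554]
ee_rot: [[-0.003, 0.345, 0.939], [-0.001, 0.939, -0.345], [-1.0, -0.002, -0.003]]
force: [1.2, 0.7, -1.3]
opening: 0.478
```

carry_out(
  motion=[
    [-1,-0.1,-0.1,0.03,0],
    [-1,0,-0.2,0.065,0],
    [-1,0,-0.22,0.071,0],
    [-1,0,-0.22,0.071,0],
    [-1,0,-0.22,0.071,0],
  ],
)

```text
t: 10.2
tcp_pos: [0.538, -0.0, 0.2766]
ee_rot: [[0.001, 0.345, 0.939], [-0.001, 0.939, -0.345], [-1.0, -0.0, 0.001]]
force: [1.1, 0.4, -0.8]
opening: 0.48
```

carry_out(
  motion=[
    [-1,0,-0.22,0.071,0],
    [-1,0,-0.22,0.071,0],
    [-1,0,-0.22,0.071,0],
    [-1,0,-0.22,0.071,0],
    [-1,0,-0.22,0.071,0],
  ],
)

```text
t: 10.7
tcp_pos: [0.5286, -0.2314, 0.2766]
ee_rot: [[0.001, 0.345, 0.938], [-0.001, 0.938, -0.345], [-1.0, -0.0, 0.001]]
force: [0.9, 0.4, -0.1]
opening: 0.478
```

carry_out(
  motion=[
    [-1,0,-0.22,0.071,0],
    [-1,0,-0.22,0.071,0],
    [-1,0,-0.22,0.071,0],
    [-1,0,-0.05,0.016,-0.04],
    [-1,0,0,0,-0.045],
  ],
)

```text
t: 11.2
tcp_pos: [0.5218, -0.3825, 0.276]
ee_rot: [[-0.0, 0.087, 0.996], [-0.002, 0.996, -0.087], [-1.0, -0.002, -0.0]]
force: [0.6, 0.9, -1.3]
opening: 0.476
```

carry_out(
  motion=[
    [-1,0,0,0,0],
  ],
)

```text
t: 11.3
tcp_pos: [0.5226, -0.3792, 0.276]
ee_rot: [[0.0, 0.086, 0.996], [0.001, 0.996, -0.086], [-1.0, 0.001, 0.0]]
force: [-0.5, 0.4, -1.1]
opening: 0.48
```

Run:
```python
from h import *
go(.524,-.377,.035,86)
```

```text
grasp [ 0.5226 -0.3791  0.117 ] jaw 85.1 shift [0.41  0.011 0.006] turn -0.005 q7 80 open 0.480
```

carry_out(
  motion=[
    [-1,0.15,0.01,0.005,0],
    [-1,0.16,0,0,0],
    [-1,0.1,0,0,0],
    [0.3,0,0,0,0],
    [0.3,0,0,0,0],
  ],
)

```text
t: 11.8
tcp_pos: [0.5248, -0.376, 0.1948]
ee_rot: [[0.001, 0.086, 0.996], [0.0, 0.996, -0.086], [-1.0, 0.0, 0.001]]
force: [0.4, -0.6, 0.4]
opening: 0.599
```

carry_out(
  motion=[
    [0.3,0,0,0,0],
    [0.3,-0.15,0,0,0],
    [0.3,-0.2,0,0,0],
    [0.55,-0.15,0.11,-0.033,0],
    [0.55,0,0.219,-0.066,0],
  ],
)

```text
t: 12.3
tcp_pos: [0.5123, -0.3119, 0.3002]
ee_rot: [[0.01, 0.092, 0.996], [-0.006, 0.996, -0.092], [-1.0, -0.005, 0.01]]
force: [1.0, 0.5, -0.1]
opening: 0.759
```

carry_out(
  motion=[
    [0.55,0,0.219,-0.066,0],
    [0.55,0,0.219,-0.066,0],
    [0.55,0,0.219,-0.066,0],
    [0.55,0,0.219,-0.066,0],
    [0.55,0,0.219,-0.066,0],
  ],
)

```text
t: 12.8
tcp_pos: [0.4627, -0.0835, 0.2954]
ee_rot: [[0.003, 0.085, 0.996], [-0.002, 0.996, -0.085], [-1.0, -0.001, 0.003]]
force: [1.7, 0.8, 0.7]
opening: 0.77
```

carry_out(
  motion=[
    [0.55,0.05,0.219,-0.066,0],
    [0.55,0.05,0.1,-0.035,-0.036],
    [0.55,0,0,0,0],
  ],
)

```text
t: 13.1
tcp_pos: [0.4472, -0.0166, 0.2748]
ee_rot: [[0.001, -0.037, 0.999], [-0.0, 0.999, 0.037], [-1.0, -0.0, 0.001]]
force: [-0.0, -1.4, 0.4]
opening: 0.773
```

Run:
```python
from h import *
go(.4486,-.0213,.040,91.6)
blobs()
im=imaging.read_camera("side");cv2.imwrite("pics/s1.png",im[150:350,230:560,::-1])
```

```text
grasp [ 0.4474 -0.0167  0.1158] jaw 92.1 shift [ 0.379 -0.023  0.004] turn 0.003 q7 45 open 0.773
[274. 288.] [0.4283 0.0988] [19.6 31. ] [98.2  8.2]
[280. 232.] [0.5562 0.0913] [57.9 45.5] [168.8  78.8]
[345. 258.] [ 0.4854 -0.068 ] [270.8 217.8] [90.2  0.2]
```

View pics/s1.png

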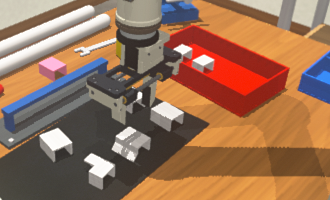

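The side crop shows both shorts in the crate at (183,52) and (203,62), and the gripper above the bent one. Next I grip the bent one high.

carry_out(
  motion=[
    [0.55,0.1,-0.023,0.004,0.003],
    [0.55,0.14,0,0,0],
    [0.55,0.1,0,0,0],
    [0.55,0.039,0,0,0],
    [0.55,0,0,0,0],
  ],
)

```text
t: 13.7
tcp_pos: [0.4495, -0.0257, 0.198]
ee_rot: [[-0.001, -0.016, 1.0], [-0.0, 1.0, 0.016], [-1.0, -0.0, -0.001]]
force: [0.2, -0.3, -1.2]
opening: 0.776
```

carry_out(
  motion=[
    [-1,0,0,0,0],
    [-1,0,0,0,0],
    [-1,0,0,0,0],
    [-1,0,0,0,0],
    [-1,-0.1,0,0,0],
  ],
  squeeze=35,
)

```text
t: 14.2
tcp_pos: [0.4482, -0.0249, 0.2171]
ee_rot: [[-0.003, -0.019, 1.0], [0.0, 1.0, 0.019], [-1.0, 0.0, -0.003]]
force: [-0.3, 1.1, -1.9]
opening: 0.477
```

carry_out(
  motion=[
    [-1,-0.2,0,0,0],
    [-1,-0.2,-0.1,0,0],
    [-1,-0.05,-0.2,0,0],
    [-1,0,-0.22,0,0],
    [-1,0,-0.22,0,0],
  ],
)

```text
t: 14.7
tcp_pos: [0.4516, -0.1743, 0.3088]
ee_rot: [[0.001, -0.019, 1.0], [-0.001, 1.0, 0.019], [-1.0, -0.001, 0.001]]
force: [1.2, 0.2, -1.9]
opening: 0.472
```

carry_out(
  motion=[
    [-1,0,-0.22,-0.01,0],
    [-1,0,-0.22,-0.01,0],
    [-1,0,-0.22,-0.01,0],
    [-1,0,-0.22,-0.01,0],
    [-1,0,-0.13,0,0],
  ],
)

```text
t: 15.2
tcp_pos: [0.4462, -0.3792, 0.3075]
ee_rot: [[-0.001, -0.013, 1.0], [-0.001, 1.0, 0.013], [-1.0, -0.001, -0.001]]
force: [0.5, 0.5, -1.1]
opening: 0.471
```

carry_out(
  motion=[
    [-1,0,0,0,0],
  ],
)

```text
t: 15.3
tcp_pos: [0.4462, -0.3799, 0.3073]
ee_rot: [[-0.001, -0.01, 1.0], [-0.001, 1.0, 0.01], [-1.0, -0.001, -0.001]]
force: [-0.4, 0.0, -2.4]
opening: 0.474
```

Run:
```python
from h import *
go(.454,-.371,.046,91)
blobs()
```

```text
grasp [ 0.4461 -0.3801  0.1483] jaw 90.6 shift [0.511 0.046 0.04 ] turn -0.002 q7 87 open 0.474
[281. 281.] [0.4434 0.0882] [45.3 57.4] [99.2  9.2]
[378. 278.] [ 0.4565 -0.1428] [57.4 45.7] [176.5  86.5]
[375. 234.] [ 0.5569 -0.1349] [57.6 45.6] [173.6  83.6]
[279. 232.] [0.5563 0.0914] [57.8 45.4] [168.4  78.4]
```

carry_out(
  motion=[
    [-1,0.15,0.046,0.04,0],
    [-1,0.2,0,0,0],
    [-1,0.11,0,0,0],
    [-1,0.05,0,0,0],
    [0.3,0,0,0,0],
  ],
)

```text
t: 15.85
tcp_pos: [0.4554, -0.3641, 0.2054]
ee_rot: [[-0.001, -0.02, 1.0], [0.002, 1.0, 0.02], [-1.0, 0.002, -0.001]]
force: [-0.6, 0.4, -0.3]
opening: 0.528
```

carry_out(
  motion=[
    [0.3,0,0,0,0],
    [0.3,0,0,0,0],
    [0.3,-0.15,0,0,0],
    [0.3,-0.2,0,0,0],
    [0.4,-0.12,0.1,0,0],
  ],
)

```text
t: 16.35
tcp_pos: [0.4558, -0.3478, 0.304]
ee_rot: [[0.004, -0.014, 1.0], [-0.004, 1.0, 0.014], [-1.0, -0.004, 0.004]]
force: [0.5, 0.3, 1.0]
opening: 0.682
```

carry_out(
  motion=[
    [0.4,0,0.22,-0.01,0],
    [0.4,0,0.23,-0.01,0],
    [0.4,0,0.23,-0.01,0],
    [0.4,0,0.23,-0.01,0],
    [0.4,0,0.23,-0.01,0],
  ],
)

```text
t: 16.85
tcp_pos: [0.4408, -0.1159, 0.3014]
ee_rot: [[0.002, -0.018, 1.0], [-0.001, 1.0, 0.018], [-1.0, -0.002, 0.002]]
force: [2.0, -0.7, -0.4]
opening: 0.7
```

carry_out(
  motion=[
    [0.4,0,0.23,-0.01,0],
    [0.4,0,0.23,-0.01,0],
    [0.4,0,0.23,-0.01,0],
    [0.4,0,0.23,-0.01,-0.02],
    [0.4,0.05,0.12,0,-0.026],
  ],
)

```text
t: 17.35
tcp_pos: [0.4275, 0.0943, 0.2926]
ee_rot: [[0.006, -0.169, 0.986], [0.001, 0.986, 0.169], [-1.0, -0.0, 0.006]]
force: [0.6, -0.1, -0.1]
opening: 0.701
```

carry_out(
  motion=[
    [0.4,0,0,0,0],
  ],
)

```text
t: 17.45
tcp_pos: [0.4267, 0.0941, 0.2912]
ee_rot: [[0.002, -0.171, 0.985], [0.001, 0.985, 0.171], [-1.0, 0.001, 0.003]]
force: [0.1, 0.3, 0.6]
opening: 0.698
```

Run:
```python
from h import *
go(.4316,.0862,.0275,98.9)
im=imaging.read_camera("side");cv2.imwrite("pics/s2.png",cv2.resize(im[160:350,270:530,::-1],None,fx=2,fy=2))
```

```text
grasp [0.4271 0.0943 0.1322] jaw 99.9 shift [ 0.524 -0.044  0.014] turn 0.005 q7 40 open 0.698
```

View pics/s2.png

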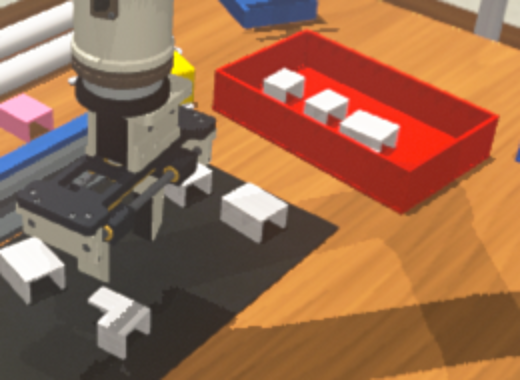

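Three odd pieces are in the crate. The chipped one at (120,318) is on the mat under the gripper.

carry_out(
  motion=[
    [0.4,0.12,-0.044,0.014,0.005],
    [0.4,0.18,0,0,0],
    [0.4,0.15,0,0,0],
    [0.4,0.074,0,0,0],
    [0.4,0,0,0,0],
  ],
)

```text
t: 18.0
tcp_pos: [0.4315, 0.0804, 0.1843]
ee_rot: [[-0.002, -0.144, 0.99], [-0.001, 0.99, 0.144], [-1.0, -0.001, -0.002]]
force: [0.7, 0.6, 0.9]
opening: 0.698
```

carry_out(
  motion=[
    [-1,0,0,0,0],
    [-1,0,0,0,0],
    [-1,0,0,0,0],
    [-1,-0.1,0,0,0],
    [-1,-0.2,0,0,0],
  ],
)

```text
t: 18.5
tcp_pos: [0.4307, 0.0813, 0.2448]
ee_rot: [[-0.004, -0.147, 0.989], [-0.001, 0.989, 0.147], [-1.0, -0.0, -0.004]]
force: [1.0, -1.0, -1.2]
opening: 0.477
```

carry_out(
  motion=[
    [-1,-0.2,-0.11,-0.032,0],
    [-1,0,-0.219,-0.064,0],
    [-1,0,-0.219,-0.064,0],
    [-1,0,-0.219,-0.064,0],
    [-1,0,-0.219,-0.064,0],
  ],
)

```text
t: 19.0
tcp_pos: [0.403, -0.1236, 0.2859]
ee_rot: [[0.001, -0.147, 0.989], [-0.001, 0.989, 0.147], [-1.0, -0.002, 0.0]]
force: [1.3, -0.2, -2.0]
opening: 0.477
```

carry_out(
  motion=[
    [-1,0,-0.219,-0.064,0],
    [-1,0,-0.219,-0.064,0],
    [-1,0,-0.219,-0.064,0],
    [-1,0,-0.219,-0.064,0],
    [-1,0,-0.219,-0.064,0],
  ],
)

```text
t: 19.5
tcp_pos: [0.3714, -0.3499, 0.2858]
ee_rot: [[-0.0, -0.146, 0.989], [-0.001, 0.989, 0.146], [-1.0, -0.001, -0.0]]
force: [1.3, 0.0, -1.7]
opening: 0.477
```

carry_out(
  motion=[
    [-1,0,-0.1,-0.03,0.025],
    [-1,0,0,0,0.025],
    [-1,0,0,0,0],
  ],
)

```text
t: 19.8
tcp_pos: [0.3691, -0.3688, 0.2856]
ee_rot: [[-0.0, 0.013, 1.0], [-0.0, 1.0, -0.013], [-1.0, -0.0, -0.0]]
force: [0.9, 0.1, -1.5]
opening: 0.474
```

Run:
```python
from h import *
go(.374,-.367,.035,90)
blobs()
```

```text
grasp [ 0.3691 -0.3688  0.1266] jaw 89.2 shift [0.458 0.01  0.025] turn -0.004 q7 87 open 0.474
[378. 278.] [ 0.4567 -0.1427] [57.6 45.9] [176.5  86.5]
[376. 234.] [ 0.5567 -0.135 ] [58.  45.9] [173.6  83.6]
[279. 232.] [0.5563 0.0914] [57.8 45.3] [168.4  78.4]
```

carry_out(
  motion=[
    [-1,0.15,0.01,0.025,0],
    [-1,0.2,0,0,0],
    [-1,0.108,0,0,0],
    [-1,0,0,0,0],
    [0.3,0,0,0,0],
  ],
)

```text
t: 20.35
tcp_pos: [0.3753, -0.3655, 0.1946]
ee_rot: [[0.001, 0.007, 1.0], [0.0, 1.0, -0.007], [-1.0, 0.0, 0.001]]
force: [0.6, 0.2, 0.7]
opening: 0.522
```

carry_out(
  motion=[
    [0.3,0,0,0,0],
    [0.3,0,0,0,0],
    [0.3,-0.15,0,0,0],
    [0.3,-0.2,0,0,0],
    [0.4,-0.12,0.1,0.04,0],
  ],
)

```text
t: 20.85
tcp_pos: [0.3827, -0.3489, 0.2908]
ee_rot: [[0.002, 0.014, 1.0], [-0.003, 1.0, -0.014], [-1.0, -0.003, 0.002]]
force: [0.3, -1.1, 0.1]
opening: 0.685
```

carry_out(
  motion=[
    [0.4,0,0.21,0.08,0],
    [0.4,0,0.21,0.08,0],
    [0.4,0,0.21,0.08,0],
    [0.4,0.03,0.21,0.08,0.015],
    [0.4,0.05,0.15,0.04,0],
  ],
)

```text
t: 21.35
tcp_pos: [0.4594, -0.1467, 0.2736]
ee_rot: [[0.004, 0.055, 0.998], [-0.001, 0.998, -0.055], [-1.0, -0.001, 0.004]]
force: [0.7, -0.1, 0.4]
opening: 0.702
```

carry_out(
  motion=[
    [0.4,0,0,0,0],
  ],
)

```text
t: 21.45
tcp_pos: [0.459, -0.1445, 0.2728]
ee_rot: [[0.002, 0.048, 0.999], [0.001, 0.999, -0.048], [-1.0, 0.001, 0.002]]
force: [0.4, 0.2, -0.5]
opening: 0.701
```

Run:
```python
from h import *
go(.4567,-.1427,.0275,86.5)
```

```text
grasp [ 0.4594 -0.1444  0.1138] jaw 87.2 shift [ 0.431  0.007 -0.015] turn 0.004 q7 57 open 0.701
```

carry_out(
  motion=[
    [0.4,0.12,0.007,-0.015,0.004],
    [0.4,0.16,0,0,0],
    [0.4,0.11,0,0,0],
    [0.4,0.041,0,0,0],
    [0.4,0,0,0,0],
  ],
)

```text
t: 21.95
tcp_pos: [0.455, -0.1484, 0.1854]
ee_rot: [[-0.001, 0.07, 0.998], [0.0, 0.998, -0.07], [-1.0, 0.0, -0.001]]
force: [-0.5, 0.5, -0.4]
opening: 0.7
```

carry_out(
  motion=[
    [-1,0,0,0,0],
    [-1,0,0,0,0],
    [-1,0,0,0,0],
    [-1,-0.1,0,0,0],
    [-1,-0.2,0,0,0],
  ],
)

```text
t: 22.45
tcp_pos: [0.4538, -0.1481, 0.2446]
ee_rot: [[-0.004, 0.069, 0.998], [0.001, 0.998, -0.069], [-1.0, 0.001, -0.004]]
force: [0.6, -0.6, 0.1]
opening: 0.474
```

carry_out(
  motion=[
    [-1,-0.2,0,0,0.047],
    [-1,-0.05,0,0,0.047],
    [-1,0,0,0,0.047],
    [-1,0,0,0,0.047],
    [-1,0,0,0,0.047],
  ],
)

```text
t: 22.95
tcp_pos: [0.4549, -0.1482, 0.296]
ee_rot: [[0.0, 0.727, 0.687], [-0.001, 0.687, -0.727], [-1.0, -0.0, 0.001]]
force: [1.2, -0.4, -1.8]
opening: 0.481
```

carry_out(
  motion=[
    [-1,0,0,0,0.047],
    [-1,0,0,0,0.047],
    [-1,0,0,0,0.047],
    [-1,0,0,0,0.047],
    [-1,0,0,0,0.047],
  ],
)

```text
t: 23.45
tcp_pos: [0.4549, -0.148, 0.2959]
ee_rot: [[0.0, 1.0, 0.019], [-0.001, 0.019, -1.0], [-1.0, 0.0, 0.001]]
force: [-1.1, -0.2, -1.4]
opening: 0.479
```

carry_out(
  motion=[
    [-1,0,0,0,0.008],
    [-1,0,0,0,0],
  ],
)

```text
t: 23.65
tcp_pos: [0.455, -0.1479, 0.2958]
ee_rot: [[-0.0, 1.0, 0.003], [-0.001, 0.003, -1.0], [-1.0, -0.0, 0.001]]
force: [-0.2, -0.1, -1.7]
opening: 0.479
```

Run:
```python
from h import *
np.set_printoptions(suppress=True,precision=4)
go(.6755,-.108,.14,0.4)
im=imaging.read_camera("top");sd=imaging.read_camera("side")
for u in(290,330,370):print(u,im[172:200,u].tolist())
a=cv2.resize(sd[195:300,205:365],None,fx=4,fy=4,interpolation=2)
cv2.imwrite("pics/bar.png",a[:,:,::-1])
```

```text
grasp [ 0.455  -0.1481  0.1368] jaw 0.2 shift [-0.016  1.103 -0.197] turn -0.001 q7 -15 open 0.479
290 [[125, 124, 122], [123, 126, 119], [119, 119, 116], [122, 127, 139], [98, 132, 185], [77, 125, 212], [66, 128, 218], [70, 129, 216], [68, 130, 216], [74, 132, 216], [73, 129, 213], [73, 130, 215], [69, 127, 216], [63, 121, 203], [65, 101, 162], [67, 75, 96], [71, 66, 66], [85, 81, 74], [80, 78, 76], [75, 72, 72], [85, 82, 80], [78, 75, 76], [90, 85, 86], [104, 102, 103], [119, 120, 118], [126, 126, 130], [118, 121, 122], [124, 127, 123]]
330 [[123, 123, 127], [131, 130, 127], [128, 127, 122], [125, 124, 122], [126, 130, 140], [101, 125, 173], [72, 122, 206], [65, 126, 209], [74, 126, 214], [73, 122, 206], [70, 122, 210], [68, 122, 207], [68, 126, 212], [68, 127, 213], [63, 118, 199], [61, 97, 154], [63, 68, 90], [74, 67, 68], [84, 82, 81], [82, 79, 76], [79, 75, 73], [78, 79, 75], [79, 77, 79], [104, 100, 103], [116, 117, 119], [122, 124, 125], [123, 126, 122], [126, 125, 130]]
370 [[132, 121, 120], [122, 124, 121], [124, 122, 121], [128, 124, 123], [122, 120, 114], [123, 123, 128], [106, 129, 172], [79, 123, 203], [71, 122, 209], [78, 127, 212], [70, 120, 205], [70, 123, 207], [76, 127, 209], [71, 125, 207], [73, 125, 210], [68, 118, 195], [66, 97, 152], [69, 69, 92], [76, 70, 68], [82, 79, 73], [86, 79, 77], [83, 80, 76], [82, 76, 75], [81, 79, 74], [104, 100, 100], [120, 124, 118], [119, 123, 122], [122, 118, 122]]
```

View pics/bar.png

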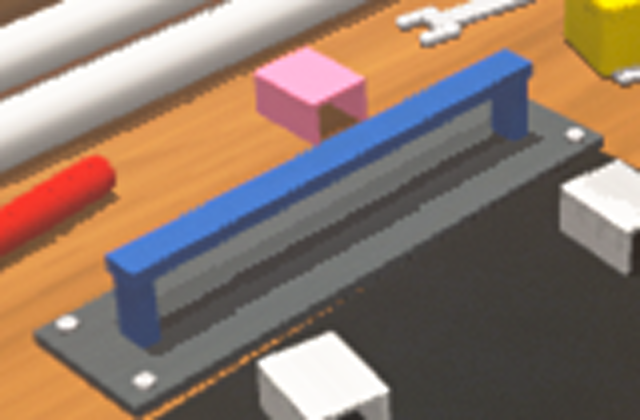

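The crop shows the blue bar clear along its whole length, from (107,262) to (530,65). The pink block lies well behind it.

Run:
```python
from h import *
np.set_printoptions(suppress=True,precision=4)
print(plane("top",[(290,175.7),(330,176.8),(370,178.0),(290,186.2),(330,187.3),(370,188.4)],.06))
# side view: bar top far-left corner etc, crop px/4+offset
print(plane("side",[(205+107/4,195+258/4),(205+160/4,195+272/4),(205+497/4,195+50/4),(205+531/4,195+66/4)],.06))
```

```text
[[ 0.6873  0.0712  0.06  ]
 [ 0.6878 -0.023   0.06  ]
 [ 0.6881 -0.1176  0.06  ]
 [ 0.6618  0.0702  0.06  ]
 [ 0.6624 -0.0237  0.06  ]
 [ 0.6629 -0.118   0.06  ]]
[[ 0.6826  0.1269  0.06  ]
 [ 0.6532  0.1149  0.06  ]
 [ 0.6884 -0.1686  0.06  ]
 [ 0.6606 -0.1694  0.06  ]]
```

carry_out(
  motion=[
    [-1,0,0.1,-0.02,0],
    [-1,0,0.2,-0.04,0],
    [-1,0,0.22,-0.04,0],
    [-1,0,0.22,-0.04,0],
    [-1,0.05,0.2,-0.04,0],
  ],
)

```text
t: 24.25
tcp_pos: [0.6456, -0.112, 0.2862]
ee_rot: [[0.002, 1.0, 0.001], [0.0, 0.001, -1.0], [-1.0, 0.002, -0.0]]
force: [-0.1, -0.0, -1.1]
opening: 0.476
```

carry_out(
  motion=[
    [-1,0.07,0.1,-0.02,0],
    [-1,0.06,0.06,0,0],
    [-1,0,0,0,0],
    [-1,0,0,0,0],
  ],
)

```text
t: 24.65
tcp_pos: [0.6742, -0.1086, 0.2587]
ee_rot: [[-0.002, 1.0, -0.0], [0.0, -0.0, -1.0], [-1.0, -0.002, -0.0]]
force: [0.0, -1.2, -3.2]
opening: 0.476
```

Run:
```python
from h import *
go(.675,-.108,.0575,0)
sd=imaging.read_camera("side")
a=cv2.resize(sd[160:290,230:400],None,fx=4,fy=4,interpolation=2)
cv2.imwrite("pics/hover.png",a[:,:,::-1])
```

```text
grasp [ 0.6738 -0.1086  0.0997] jaw -0.0 shift [ 0.211  0.007 -0.003] turn -0.000 q7 -21 open 0.476
```

View pics/hover.png

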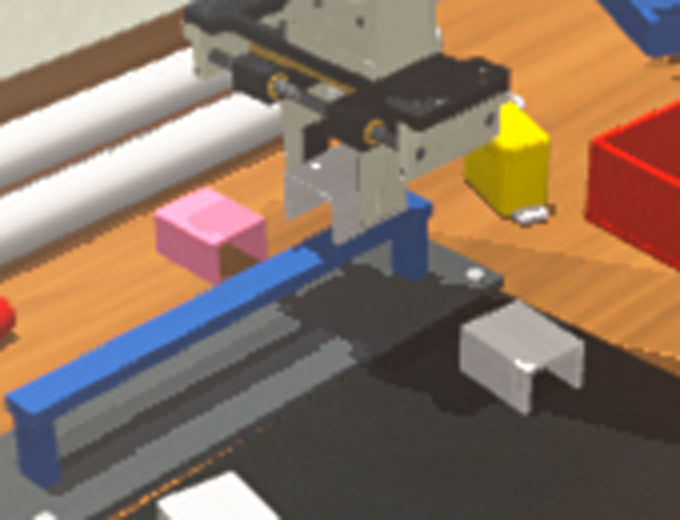

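The hover crop shows the held saddle straddling the bar line at (335,200). I lower in small steps and watch the force.

carry_out(
  motion=[
    [-1,0.04,0.007,-0.003,0],
    [-1,0.04,0,0,0],
    [-1,0.04,0,0,0],
    [-1,0.03,0,0,0],
    [-1,0,0,0,0],
  ],
)

```text
t: 25.2
tcp_pos: [0.6759, -0.1076, 0.2281]
ee_rot: [[-0.002, 1.0, -0.0], [0.0, -0.0, -1.0], [-1.0, -0.002, -0.0]]
force: [-0.8, -0.5, -1.1]
opening: 0.474
```

carry_out(
  motion=[
    [-1,0.03,0,0,0],
    [-1,0.03,0,0,0],
    [-1,0,0,0,0],
  ],
)

```text
t: 25.5
tcp_pos: [0.6767, -0.1074, 0.2172]
ee_rot: [[0.0, 1.0, -0.0], [0.0, -0.0, -1.0], [-1.0, 0.0, -0.0]]
force: [0.2, 0.7, -1.7]
opening: 0.477
```

Run:
```python
from h import *
go(.675,-.108,.0575,0);print(robot.get_state()["force"])
```

```text
grasp [ 0.6767 -0.1074  0.0582] jaw -0.0 shift [ 0.003 -0.008  0.003] turn -0.000 q7 -23 open 0.477
[ 0.19663974  0.68635517 -1.68450727]
```

carry_out(
  motion=[
    [0.3,0,0,0,0],
    [0.3,0,0,0,0],
    [0.3,0,0,0,0],
    [0.3,-0.1,0,0,0],
    [0.3,-0.2,0,0,0],
  ],
)

```text
t: 26.0
tcp_pos: [0.6752, -0.1077, 0.276]
ee_rot: [[-0.006, 1.0, -0.0], [0.001, -0.0, -1.0], [-1.0, -0.006, -0.001]]
force: [-0.1, 0.2, 0.9]
opening: 0.654
```

carry_out(
  motion=[
    [0.3,-0.1,-0.1,0.02,0],
    [0.4,0,-0.22,0.05,0],
    [0.4,0,-0.2,0.05,0],
    [0.4,0,-0.09,0.02,0],
    [0.4,0,0,0,-0.047],
  ],
)

```text
t: 26.5
tcp_pos: [0.5521, -0.1367, 0.299]
ee_rot: [[-0.001, 0.989, 0.147], [-0.004, 0.147, -0.989], [-1.0, -0.002, 0.004]]
force: [1.1, -1.1, 0.3]
opening: 0.698
```

carry_out(
  motion=[
    [0.4,0,0,0,-0.047],
    [0.4,0,0,0,-0.047],
    [0.4,0,0,0,-0.047],
    [0.4,0,0,0,-0.047],
    [0.4,0,0,0,-0.047],
  ],
)

```text
t: 27.0
tcp_pos: [0.5548, -0.1355, 0.2992]
ee_rot: [[0.001, 0.628, 0.778], [-0.001, 0.778, -0.628], [-1.0, -0.0, 0.002]]
force: [-0.3, 0.3, -0.6]
opening: 0.702
```

carry_out(
  motion=[
    [0.4,0,0,0,-0.047],
    [0.4,0,0,0,-0.047],
    [0.4,0,0,0,-0.047],
    [0.4,0,0,0,-0.041],
    [0.4,0,0,0,0],
  ],
)

```text
t: 27.5
tcp_pos: [0.5548, -0.1357, 0.2987]
ee_rot: [[0.001, 0.112, 0.994], [-0.0, 0.994, -0.112], [-1.0, -0.0, 0.001]]
force: [-0.1, 0.3, 0.0]
opening: 0.701
```

Run:
```python
from h import *
go(.5567,-.135,.0275,83.6)
sd=imaging.read_camera("side")
a=cv2.resize(sd[160:290,230:530],None,fx=2.5,fy=2.5,interpolation=2)
cv2.imwrite("pics/seat1.png",a[:,:,::-1])
```

```text
grasp [ 0.555  -0.1357  0.1397] jaw 83.5 shift [0.561 0.005 0.008] turn -0.000 q7 55 open 0.701
```

View pics/seat1.png

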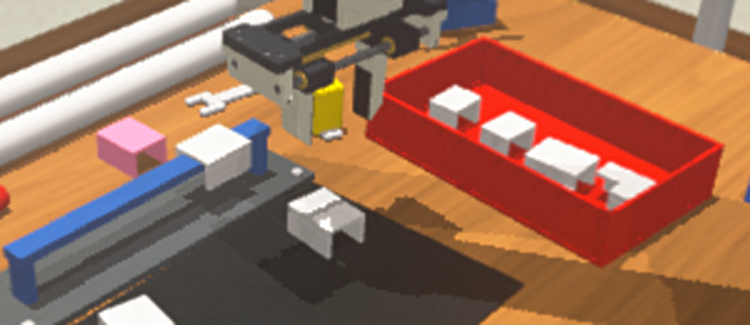

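All four odd pieces are in the crate and the first saddle is seated on the bar at (213,155). I go on to the second.

carry_out(
  motion=[
    [0.4,0.16,0.005,0.008,0],
    [0.4,0.2,0,0,0],
    [0.4,0.14,0,0,0],
    [0.4,0.061,0,0,0],
    [0.4,0,0,0,0],
  ],
)

```text
t: 28.05
tcp_pos: [0.5561, -0.1346, 0.1848]
ee_rot: [[-0.001, 0.115, 0.993], [0.0, 0.993, -0.115], [-1.0, -0.0, -0.001]]
force: [-0.2, 0.8, 0.3]
opening: 0.699
```

carry_out(
  motion=[
    [-1,0,0,0,0],
    [-1,0,0,0,0],
    [-1,0,0,0,0],
    [-1,-0.1,0,0,0],
    [-1,-0.2,0,0,0],
  ],
)

```text
t: 28.55
tcp_pos: [0.5548, -0.135, 0.244]
ee_rot: [[-0.005, 0.114, 0.994], [0.001, 0.994, -0.114], [-1.0, 0.0, -0.005]]
force: [1.0, -0.7, -1.2]
opening: 0.473
```

carry_out(
  motion=[
    [-1,-0.2,0,0,0.047],
    [-1,-0.05,0,0,0.047],
    [-1,0,0,0,0.047],
    [-1,0,0,0,0.047],
    [-1,0,0,0,0.047],
  ],
)

```text
t: 29.05
tcp_pos: [0.5561, -0.1347, 0.2961]
ee_rot: [[0.001, 0.757, 0.654], [-0.001, 0.654, -0.757], [-1.0, 0.0, 0.001]]
force: [0.1, -0.3, -0.5]
opening: 0.481
```

carry_out(
  motion=[
    [-1,0,0,0,0.047],
    [-1,0,0,0,0.047],
    [-1,0,0,0,0.047],
    [-1,0,0,0,0.047],
    [-1,0,0,0,0.041],
  ],
)

```text
t: 29.55
tcp_pos: [0.5561, -0.1345, 0.296]
ee_rot: [[0.001, 1.0, -0.006], [-0.0, -0.006, -1.0], [-1.0, 0.001, 0.0]]
force: [-0.2, -0.4, -1.6]
opening: 0.473
```

carry_out(
  motion=[
    [-1,0,0.1,-0.1,0],
    [-1,0,0.15,-0.15,0],
    [-1,0,0.16,-0.15,0],
    [-1,0.05,0.12,-0.12,0],
    [-1,0.06,0.06,-0.04,0],
  ],
)

```text
t: 30.05
tcp_pos: [0.676, -0.0179, 0.2748]
ee_rot: [[0.004, 1.0, 0.004], [0.003, 0.004, -1.0], [-1.0, 0.004, -0.003]]
force: [-0.1, 0.4, -0.5]
opening: 0.476
```

carry_out(
  motion=[
    [-1,0.05,0,0,0],
    [-1,0,0,0,0],
    [-1,0,0,0,0],
  ],
)

```text
t: 30.35
tcp_pos: [0.6736, -0.024, 0.2631]
ee_rot: [[-0.001, 1.0, -0.002], [-0.001, -0.002, -1.0], [-1.0, -0.001, 0.001]]
force: [0.0, -0.1, -0.8]
opening: 0.474
```

Run:
```python
from h import *
go(.6755,-.0226,.0575,0)
```

```text
grasp [ 0.6734 -0.0242  0.1041] jaw -0.1 shift [ 0.233  0.011 -0.008] turn -0.001 q7 -29 open 0.474
```

carry_out(
  motion=[
    [-1,0.04,0.008,-0.008,0],
    [-1,0.05,0,0,0],
    [-1,0.05,0,0,0],
    [-1,0.05,0,0,0],
    [-1,0.03,0,0,0],
  ],
)

```text
t: 30.85
tcp_pos: [0.6753, -0.0214, 0.2177]
ee_rot: [[-0.002, 1.0, -0.0], [-0.0, -0.0, -1.0], [-1.0, -0.002, 0.0]]
force: [-0.8, 0.3, -0.6]
opening: 0.476
```

carry_out(
  motion=[
    [-1,0.013,0,0,0],
    [-1,0,0,0,0],
  ],
)

```text
t: 31.05
tcp_pos: [0.6758, -0.021, 0.2168]
ee_rot: [[-0.0, 1.0, -0.0], [-0.0, -0.0, -1.0], [-1.0, -0.0, 0.0]]
force: [-0.3, -1.4, 0.1]
opening: 0.475
```

carry_out(
  motion=[
    [0.3,0,0,0,0],
    [0.3,0,0,0,0],
    [0.3,0,0,0,0],
    [0.3,-0.1,0,0,0],
    [0.3,-0.2,0,0,0],
  ],
)

```text
t: 31.55
tcp_pos: [0.6746, -0.0215, 0.2751]
ee_rot: [[-0.006, 1.0, -0.0], [0.0, -0.0, -1.0], [-1.0, -0.006, -0.0]]
force: [0.9, -0.8, 0.8]
opening: 0.647
```

carry_out(
  motion=[
    [0.3,-0.1,-0.1,-0.1,0],
    [0.4,0,-0.17,-0.16,0],
    [0.4,0,-0.17,-0.16,0],
    [0.4,0,-0.156,-0.15,0],
    [0.4,0,0,0,-0.046],
  ],
)

```text
t: 32.05
tcp_pos: [0.5523, 0.0991, 0.2991]
ee_rot: [[0.0, 0.988, 0.155], [0.001, 0.155, -0.988], [-1.0, 0.0, -0.001]]
force: [1.1, 0.1, 0.2]
opening: 0.698
```

carry_out(
  motion=[
    [0.4,0,0,0,-0.047],
    [0.4,0,0,0,-0.047],
    [0.4,0,0,0,-0.047],
    [0.4,0,0,0,-0.047],
    [0.4,0,0,0,-0.047],
  ],
)

```text
t: 32.55
tcp_pos: [0.557, 0.0931, 0.2984]
ee_rot: [[0.002, 0.631, 0.776], [-0.001, 0.776, -0.631], [-1.0, 0.001, 0.002]]
force: [-0.3, -0.9, 0.3]
opening: 0.699
```

carry_out(
  motion=[
    [0.4,0,0,0,-0.047],
    [0.4,0,0,0,-0.047],
    [0.4,0,0,0,-0.047],
    [0.4,0,0,0,-0.014],
    [0.4,0,0,0,0],
  ],
)

```text
t: 33.05
tcp_pos: [0.557, 0.0929, 0.2979]
ee_rot: [[0.001, 0.2, 0.98], [0.0, 0.98, -0.2], [-1.0, 0.0, 0.001]]
force: [-0.1, 0.5, 0.3]
opening: 0.698
```

Run:
```python
from h import *
go(.5563,.0914,.0275,78.5)
```

```text
grasp [0.5572 0.0929 0.1389] jaw 78.5 shift [ 0.557 -0.009 -0.004] turn -0.000 q7 27 open 0.698
```

carry_out(
  motion=[
    [0.4,0.16,-0.009,-0.004,0],
    [0.4,0.2,0,0,0],
    [0.4,0.14,0,0,0],
    [0.4,0.057,0,0,0],
    [0.4,0,0,0,0],
  ],
)

```text
t: 33.55
tcp_pos: [0.5553, 0.0913, 0.1848]
ee_rot: [[-0.002, 0.201, 0.98], [-0.0, 0.98, -0.201], [-1.0, -0.001, -0.001]]
force: [-0.1, -0.1, -0.1]
opening: 0.701
```

carry_out(
  motion=[
    [-1,0,0,0,0],
    [-1,0,0,0,0],
    [-1,0,0,0,0],
    [-1,-0.1,0,0,0],
    [-1,-0.2,0,0,0],
  ],
)

```text
t: 34.05
tcp_pos: [0.5545, 0.0905, 0.2441]
ee_rot: [[-0.005, 0.2, 0.98], [-0.001, 0.98, -0.2], [-1.0, -0.002, -0.004]]
force: [0.9, -0.1, -1.4]
opening: 0.479
```

carry_out(
  motion=[
    [-1,-0.2,0,0,0.047],
    [-1,-0.05,0,0,0.047],
    [-1,0,0,0,0.047],
    [-1,0,0,0,0.047],
    [-1,0,0,0,0.047],
  ],
)

```text
t: 34.55
tcp_pos: [0.5555, 0.0913, 0.2961]
ee_rot: [[0.001, 0.811, 0.585], [-0.0, 0.585, -0.811], [-1.0, 0.001, 0.001]]
force: [0.3, 0.3, -2.3]
opening: 0.478
```

carry_out(
  motion=[
    [-1,0,0,0,0.047],
    [-1,0,0,0,0.047],
    [-1,0,0,0,0.047],
    [-1,0,0,0,0.047],
    [-1,0,0,0,0.013],
  ],
)

```text
t: 35.05
tcp_pos: [0.5554, 0.0915, 0.2961]
ee_rot: [[0.001, 1.0, -0.005], [-0.0, -0.005, -1.0], [-1.0, 0.001, 0.0]]
force: [-2.0, -0.1, -1.7]
opening: 0.478
```

carry_out(
  motion=[
    [-1,0,0.1,0.03,0],
    [-1,0,0.16,0.04,0],
    [-1,0,0.16,0.04,0],
    [-1,0.05,0.12,0.03,0],
    [-1,0.06,0.056,0.007,0],
  ],
)

```text
t: 35.55
tcp_pos: [0.6769, 0.0606, 0.2738]
ee_rot: [[0.003, 1.0, -0.003], [-0.0, -0.003, -1.0], [-1.0, 0.003, 0.0]]
force: [-0.6, 0.4, -1.5]
opening: 0.479
```

carry_out(
  motion=[
    [-1,0.05,0,0,0],
    [-1,0,0,0,0],
    [-1,0,0,0,0],
  ],
)

```text
t: 35.85
tcp_pos: [0.6733, 0.0629, 0.263]
ee_rot: [[-0.002, 1.0, 0.002], [0.0, 0.002, -1.0], [-1.0, -0.002, -0.0]]
force: [0.7, -0.5, -1.2]
opening: 0.474
```

Run:
```python
from h import *
go(.675,.062,.0575,0)
```

```text
grasp [0.673 0.063 0.104] jaw 0.1 shift [0.232 0.01  0.005] turn 0.001 q7 -36 open 0.474
```

carry_out(
  motion=[
    [-1,0.04,0.007,0.003,0],
    [-1,0.05,0,0,0],
    [-1,0.05,0,0,0],
    [-1,0.05,0,0,0],
    [-1,0.03,0,0,0],
  ],
)

```text
t: 36.35
tcp_pos: [0.6757, 0.0611, 0.2177]
ee_rot: [[-0.002, 1.0, -0.0], [-0.0, -0.0, -1.0], [-1.0, -0.002, 0.0]]
force: [0.8, -1.0, -1.6]
opening: 0.477
```

carry_out(
  motion=[
    [-1,0.012,0,0,0],
    [-1,0,0,0,0],
  ],
)

```text
t: 36.55
tcp_pos: [0.6761, 0.0614, 0.217]
ee_rot: [[-0.0, 1.0, -0.0], [-0.0, -0.0, -1.0], [-1.0, -0.0, 0.0]]
force: [-0.9, -0.2, 0.0]
opening: 0.479
```

carry_out(
  motion=[
    [0.3,0,0,0,0],
    [0.3,0,0,0,0],
    [0.3,0,0,0,0],
    [0.3,-0.1,0,0,0],
    [0.3,-0.2,0,0,0],
  ],
)

```text
t: 37.05
tcp_pos: [0.6749, 0.0607, 0.2753]
ee_rot: [[-0.006, 1.0, -0.0], [-0.001, -0.0, -1.0], [-1.0, -0.006, 0.001]]
force: [0.9, -0.1, 0.0]
opening: 0.653
```

carry_out(
  motion=[
    [0.3,-0.2,-0.1,0,0],
    [0.5,-0.2,-0.15,0,0],
    [0.5,-0.1,-0.2,0,0],
    [0.5,0,-0.2,0,0],
    [0.5,0,-0.2,0,0],
  ],
)

```text
t: 37.55
tcp_pos: [0.5049, 0.0621, 0.3789]
ee_rot: [[0.003, 1.0, 0.0], [-0.001, 0.0, -1.0], [-1.0, 0.003, 0.001]]
force: [0.3, 0.0, 1.0]
opening: 0.75
```

carry_out(
  motion=[
    [0.5,0,-0.2,0.05,0],
    [0.5,0,-0.1,0.05,0],
    [0.5,0,0,0,0],
  ],
)

```text
t: 37.85
tcp_pos: [0.4436, 0.0407, 0.3774]
ee_rot: [[-0.001, 1.0, -0.001], [-0.005, -0.001, -1.0], [-1.0, -0.001, 0.005]]
force: [0.7, 0.6, 0.2]
opening: 0.753
```

Run:
```python
from h import *
np.set_printoptions(suppress=True,precision=4)
tp=imaging.read_camera("top");sd=imaging.read_camera("side")
H,S,V=cv2.split(cv2.cvtColor(tp,cv2.COLOR_RGB2HSV))
m=(white(tp,150)>0);m[:235]=0;m[305:]=0;m[:,:120]=0;m[:,190:]=0
c=max(cv2.findContours(m.astype(np.uint8),0,1)[0],key=len)
P=plane("top",c[:,0],.1);(x,y),r=cv2.minEnclosingCircle((P[:,:2]*1000).astype(np.float32));print("plate",x,y,r,len(c))
dk=(V<60);dk[:235]=0;dk[305:]=0;dk[:,:120]=0;dk[:,190:]=0
for i,n in enumerate([sd,tp]):pass
a=cv2.resize(tp[235:300,130:195],(400,400),interpolation=2)
b=cv2.resize(sd[170:290,230:350],(400,400),interpolation=2)
d=cv2.resize(sd[310:400,155:245],(400,200),interpolation=2);d=cv2.resize(sd[320:390,160:240],(400,350),interpolation=2)
d=cv2.copyMakeBorder(d,0,50,0,0,0)
cv2.imwrite("pics/seat3.png",np.hstack([a,b])[:,:,::-1]);cv2.imwrite("pics/cl.png",d[:,:,::-1])
s=robot.get_state();print(s["tcp_pos"])
```

```text
plate 450.7352600097656 350.807861328125 53.22692108154297 135
[0.4466 0.0413 0.3781]
```

View pics/seat3.png

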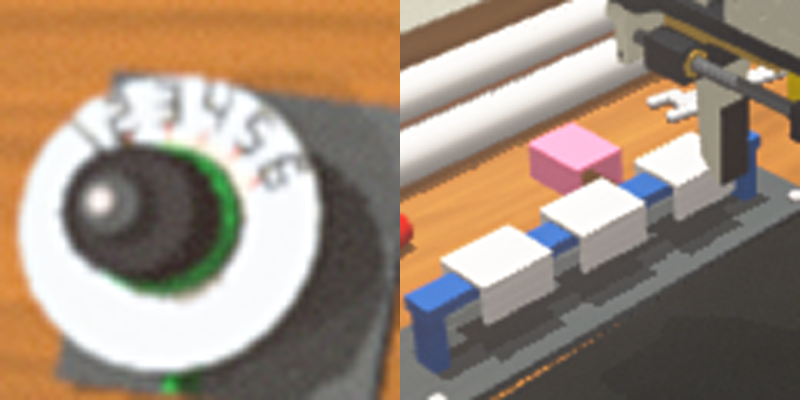

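The right half shows three saddles seated in a row on the bar, at (497,260), (593,215) and (685,170). The left half shows the number plate, with no pointer visible. I enlarge the side view of the collar.

Run:
```python
from h import *
np.set_printoptions(suppress=True,precision=4)
acc=np.mean([imaging.read_camera("side").astype(float) for _ in range(6)],0)
acct=np.mean([imaging.read_camera("top").astype(float) for _ in range(6)],0)
a=cv2.resize(acc[325:385,162:242].astype(np.uint8),(800,600),interpolation=2)[:,:,::-1]
t=cv2.resize(acct[240:282,135:185].astype(np.uint8),(400,336),interpolation=2)[:,:,::-1]
a=cv2.resize(a,(400,300));c=np.zeros((336,800,3),np.uint8);c[:300,:400]=a;c[:,400:]=t
cv2.imwrite("pics/ptr.png",c)
for nm,I,(r0,r1,c0,c1) in(("side",acc,(340,385,170,235)),("top",acct,(245,300,135,180))):
    q=I[r0:r1,c0:c1];y=np.minimum(q[...,0],q[...,1])-q[...,2];k=np.argsort(-y.ravel())[:6]
    for j in k:
        v,u=divmod(j,q.shape[1]);print(nm,u+c0,v+r0,q[v,u].round())
# side-camera pixel of number ticks/pointer direction is worked out on the plate about its centre
ctr=np.array([.4507,.3508])
print("collar centre check",proj("side",[[*ctr,.1],[*ctr,.174]]),proj("top",[[*ctr,.1],[*ctr,.174]]))
px=[(130+x*65/400,235+y*65/400) for x,y in((128,122),(168,125),(204,130),(238,152),(255,182))]
Q=plane("top",px,.1)[:,:2]-ctr;print(np.degrees(np.arctan2(Q[:,1],Q[:,0])),np.linalg.norm(Q,axis=1))
```

```text
side 171 347 [235. 164.  85.]
side 173 346 [234. 164.  85.]
side 172 346 [235. 164.  85.]
side 171 348 [233. 162.  83.]
side 176 347 [234. 162.  84.]
side 172 347 [234. 162.  84.]
top 140 250 [216. 142.  68.]
top 143 249 [212. 135.  62.]
top 160 245 [207. 131.  58.]
top 141 250 [216. 138.  64.]
top 142 250 [212. 134.  62.]
top 140 251 [211. 136.  63.]
collar centre check [[200.2103 364.379 ]
 [192.6635 328.7865]] [[156.9483 270.7208]
 [145.8018 267.232 ]]
[ 25.0909   3.3527 -18.4873 -43.2564 -64.5876] [0.0382 0.034  0.0343 0.0343 0.0336]
```

View pics/ptr.png

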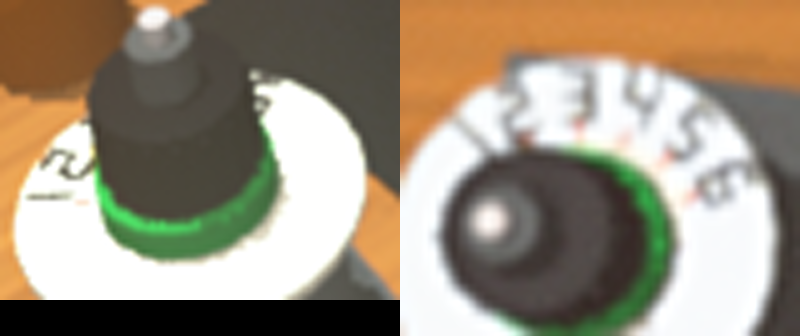

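The pointer is not visible in either view. It must be hidden behind the collar, so it stands at 1 or 2: ticks 2–6 have headings 25, 3, −19, −43 and −65°. I'll turn two clicks and look again.

carry_out(
  motion=[
    [0.6,-0.05,0,-0.1,-0.045],
    [0.6,-0.05,0,0,-0.047],
    [0.6,0,0,0,-0.047],
    [0.6,0,0,0,-0.047],
    [0.6,0,0,0,-0.047],
  ],
)

```text
t: 39.05
tcp_pos: [0.4462, 0.0613, 0.3971]
ee_rot: [[0.0, 0.74, 0.672], [-0.0, 0.672, -0.74], [-1.0, 0.0, 0.0]]
force: [0.1, 0.5, 0.9]
opening: 0.802
```

carry_out(
  motion=[
    [0.6,0,0,0,-0.047],
    [0.6,0,0,0,-0.047],
    [0.6,0,0,0,-0.047],
    [0.6,0,0,0,-0.047],
    [0.6,0,0,0,-0.024],
  ],
)

```text
t: 39.55
tcp_pos: [0.4462, 0.0612, 0.3968]
ee_rot: [[-0.0, 0.167, 0.986], [0.001, 0.986, -0.167], [-1.0, 0.001, -0.001]]
force: [0.3, -0.3, -0.5]
opening: 0.805
```

carry_out(
  motion=[
    [0.6,0,0.12,-0.02,0],
    [0.6,0,0.22,-0.04,0],
    [0.6,0,0.22,-0.04,0],
    [0.6,0,0.22,-0.04,0],
    [0.6,0,0.22,-0.04,0],
  ],
)

```text
t: 40.05
tcp_pos: [0.4452, 0.266, 0.3968]
ee_rot: [[0.0, 0.173, 0.985], [-0.0, 0.985, -0.173], [-1.0, -0.0, 0.0]]
force: [1.2, -1.3, 0.4]
opening: 0.8
```

carry_out(
  motion=[
    [0.6,0,0.22,-0.04,0],
    [0.6,0,0.15,-0.03,0],
    [0.6,0,0,0,0],
    [0.6,0,0,0,0],
  ],
)

```text
t: 40.45
tcp_pos: [0.4436, 0.3406, 0.3967]
ee_rot: [[-0.001, 0.17, 0.985], [-0.0, 0.985, -0.17], [-1.0, -0.0, -0.001]]
force: [0.6, -1.2, -0.1]
opening: 0.799
```

Run:
```python
from h import *
go(.4507,.3508,.136,80)
```

```text
grasp [0.4435 0.3405 0.2377] jaw 80.2 shift [0.508 0.057 0.027] turn 0.001 q7 10 open 0.799
```

carry_out(
  motion=[
    [0.6,0,0.057,0.027,0],
    [0.6,0.1,0,0,0],
    [0.6,0.15,0,0,0],
    [0.6,0.15,0,0,0],
    [0.6,0.108,0,0,0],
  ],
)

```text
t: 40.95
tcp_pos: [0.4522, 0.3473, 0.2931]
ee_rot: [[-0.001, 0.175, 0.984], [-0.003, 0.984, -0.175], [-1.0, -0.003, -0.001]]
force: [0.8, -0.1, 0.7]
opening: 0.798
```

carry_out(
  motion=[
    [0.6,0,0,0,0],
    [-1,0,0,0,0],
    [-1,0,0,0,0],
    [-1,0,0,0,0],
    [-1,0,0,0,0],
  ],
  squeeze=40,
)

```text
t: 41.45
tcp_pos: [0.4517, 0.3503, 0.2964]
ee_rot: [[0.002, 0.173, 0.985], [0.001, 0.985, -0.173], [-1.0, 0.001, 0.001]]
force: [-0.3, 1.0, 0.3]
opening: 0.501
```

Run:
```python
from h import *
go(.4507,.3508,.136,80);s=robot.get_state();print(s["force"],s["ft_torque"])
```

```text
grasp [0.452  0.3505 0.1374] jaw 80.1 shift [ 0.007  0.001 -0.007] turn 0.000 q7 4 open 0.501
[-0.25182179  1.01964508  0.27641847] [ 0.14298929 -0.15472247 -0.00486599]
```

carry_out(
  motion=[
    [-1,0,0,0,0.04],
    [-1,0,0,0,0.045],
    [-1,0,0,0,0.045],
    [-1,0,0,0,0.045],
    [-1,0,0,0,0.045],
  ],
)

```text
t: 41.95
tcp_pos: [0.4517, 0.3505, 0.2964]
ee_rot: [[0.002, 0.764, 0.645], [0.0, 0.645, -0.764], [-1.0, 0.002, 0.001]]
force: [0.4, -0.9, 2.5]
opening: 0.493
```

carry_out(
  motion=[
    [-1,0,0,0,0.035],
    [-1,0,0,0,0],
    [-1,0,0,0,0],
  ],
)

```text
t: 42.25
tcp_pos: [0.4517, 0.3505, 0.2963]
ee_rot: [[0.002, 0.826, 0.564], [0.0, 0.564, -0.826], [-1.0, 0.002, 0.001]]
force: [1.1, -0.1, 6.8]
opening: 0.491
```

carry_out(
  motion=[
    [0.6,0,0,0,0],
    [0.6,0,0,0,0],
    [0.6,0,0,0,0],
    [0.6,-0.1,0,0,0],
    [0.6,-0.2,0,0,0],
  ],
)

```text
t: 42.75
tcp_pos: [0.4506, 0.3488, 0.3529]
ee_rot: [[-0.006, 0.827, 0.563], [-0.004, 0.563, -0.827], [-1.0, -0.007, -0.0]]
force: [0.3, -0.1, -0.0]
opening: 0.797
```

carry_out(
  motion=[
    [0.6,-0.2,0,0,0],
    [0.6,0,-0.15,0.15,0],
    [0.6,0,-0.15,0.15,0],
    [0.6,0,-0.15,0.15,0],
    [0.6,0,-0.15,0.15,0],
  ],
)

```text
t: 43.25
tcp_pos: [0.4189, 0.1821, 0.3949]
ee_rot: [[-0.001, 0.827, 0.563], [-0.0, 0.563, -0.827], [-1.0, -0.001, -0.0]]
force: [0.2, -1.0, 1.8]
opening: 0.803
```

carry_out(
  motion=[
    [0.6,0,-0.15,0.15,0],
    [0.6,0,-0.15,0.15,0],
    [0.6,0,0,0,0],
  ],
)

```text
t: 43.55
tcp_pos: [0.4032, 0.0926, 0.3941]
ee_rot: [[-0.003, 0.834, 0.551], [-0.005, 0.551, -0.834], [-1.0, -0.005, 0.003]]
force: [1.1, -0.2, -0.7]
opening: 0.798
```

```bash
cat > ptr.py <<'E'
import sys
from h import *
go(.4507,.3508,.24,None)
A=np.mean([imaging.read_camera("side").astype(float) for _ in range(4)],0).astype(np.uint8)
T=np.mean([imaging.read_camera("top").astype(float) for _ in range(4)],0).astype(np.uint8)
c=np.zeros((400,800,3),np.uint8)
c[:300,:400]=cv2.resize(A[325:385,162:242],(400,300),interpolation=2);c[:,400:]=cv2.resize(T[240:290,135:185],(400,400),interpolation=2)
cv2.imwrite(sys.argv[1],c[:,:,::-1])
I=T[240:290,135:185].astype(int);y=np.minimum(I[...,0],I[...,1])-I[...,2]
v,u=np.mgrid[240:290,135:185];P=plane("top",np.c_[u.ravel(),v.ravel()],.107)[:,:2]-[.4507,.3508];ok=(np.linalg.norm(P,axis=1)<.034)
k=[j for j in np.argsort(-y.ravel()) if ok[j]][:6]
for j in k:print(u.ravel()[j],v.ravel()[j],I.reshape(-1,3)[j],np.degrees(np.arctan2(P[j,1],P[j,0])).round(1),np.linalg.norm(P[j]).round(4))
E
python3 ptr.py pics/p2.png
```

```text
grasp [0.4027 0.0918 0.2351] jaw 33.5 shift [-0.032  0.914 -0.948] turn 0.000 q7 4 open 0.798
160 259 [227 193   6] -14.9 0.0261
160 258 [249 226  41] -13.4 0.0282
159 259 [233 196  25] -10.2 0.0255
159 258 [254 237 101] -9.1 0.0277
161 258 [214 180  69] -17.5 0.0288
161 259 [152 159  45] -19.3 0.0268
```

View pics/p2.png

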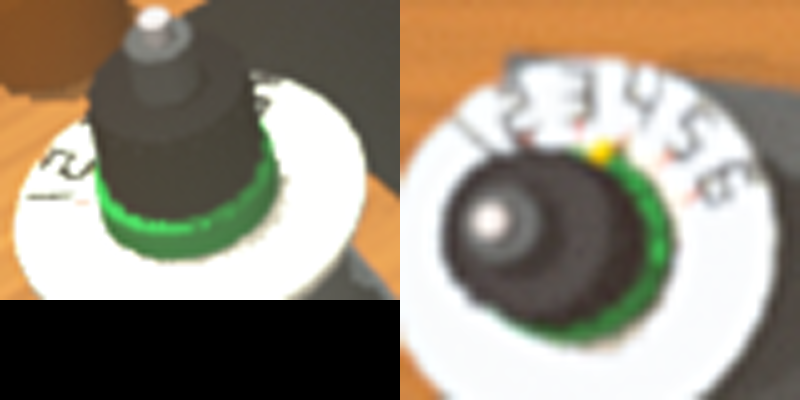

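The yellow pointer now shows at (600,152), in line with the 4 tick, so it started at 2. It needs one more click clockwise.

carry_out(
  motion=[
    [0.6,0,0.09,-0.098,0],
    [0.6,0,0.15,-0.155,0],
    [0.6,0,0.15,-0.155,0],
    [0.6,0,0.15,-0.155,0],
    [0.6,0,0.15,-0.155,0],
  ],
)

```text
t: 44.45
tcp_pos: [0.4367, 0.2995, 0.3948]
ee_rot: [[-0.001, 0.826, 0.564], [-0.0, 0.564, -0.826], [-1.0, -0.001, -0.0]]
force: [0.3, -0.4, 0.5]
opening: 0.799
```

carry_out(
  motion=[
    [0.6,0,0.15,-0.155,0],
    [0.6,0,0.075,-0.075,0],
    [0.6,0,0,0,0],
    [0.6,0,0,0,0],
  ],
)

```text
t: 44.85
tcp_pos: [0.4474, 0.3611, 0.3947]
ee_rot: [[-0.001, 0.825, 0.565], [-0.0, 0.565, -0.825], [-1.0, -0.001, -0.0]]
force: [0.1, 0.2, -0.4]
opening: 0.802
```

Run:
```python
from h import *
go(.4515,.3506,.137,None)
```

```text
grasp [0.4471 0.3611 0.2357] jaw 34.4 shift [ 0.493 -0.011  0.056] turn 0.000 q7 -32 open 0.802
```

carry_out(
  motion=[
    [0.6,0,-0.011,0.056,0],
    [0.6,0.1,0,0,0],
    [0.6,0.15,0,0,0],
    [0.6,0.15,0,0,0],
    [0.6,0.093,0,0,0],
  ],
)

```text
t: 45.35
tcp_pos: [0.4536, 0.3463, 0.2947]
ee_rot: [[-0.001, 0.829, 0.559], [-0.003, 0.559, -0.829], [-1.0, -0.003, 0.002]]
force: [-0.1, -0.8, -0.1]
opening: 0.797
```

carry_out(
  motion=[
    [0.6,0,0,0,0],
    [-1,0,0,0,0],
    [-1,0,0,0,0],
    [-1,0,0,0,0],
    [-1,0,0,0,0],
  ],
)

```text
t: 45.85
tcp_pos: [0.4529, 0.3495, 0.2977]
ee_rot: [[0.001, 0.827, 0.562], [0.0, 0.562, -0.827], [-1.0, 0.001, 0.0]]
force: [-9.7, -6.8, 9.6]
opening: 0.499
```

carry_out(
  motion=[
    [-1,0,0,0,0.04],
    [-1,0,0,0,0.045],
    [-1,0,0,0,0.043],
    [-1,0,0,0,0],
    [-1,0,0,0,0],
  ],
)

```text
t: 46.35
tcp_pos: [0.4523, 0.3494, 0.2977]
ee_rot: [[0.0, 0.981, 0.196], [-0.001, 0.196, -0.981], [-1.0, -0.0, 0.001]]
force: [-4.3, -3.1, 8.3]
opening: 0.494
```

carry_out(
  motion=[
    [0.6,0,0,0,0],
    [0.6,0,0,0,0],
    [0.6,0,0,0,0],
    [0.6,-0.1,0,0,0],
    [0.6,-0.2,0,0,0],
  ],
)

```text
t: 46.85
tcp_pos: [0.4524, 0.348, 0.3545]
ee_rot: [[-0.005, 0.981, 0.194], [-0.003, 0.194, -0.981], [-1.0, -0.006, 0.002]]
force: [1.0, -0.9, 0.5]
opening: 0.794
```

carry_out(
  motion=[
    [0.6,-0.2,0,0,0],
    [0.6,0,-0.08,0.2,0],
    [0.6,0,-0.08,0.2,0],
    [0.6,0,-0.08,0.2,0],
    [0.6,0,-0.08,0.2,0],
  ],
)

```text
t: 47.35
tcp_pos: [0.4207, 0.1785, 0.3966]
ee_rot: [[0.0, 0.981, 0.194], [-0.0, 0.194, -0.981], [-1.0, 0.0, 0.0]]
force: [0.3, 0.1, -0.3]
opening: 0.8
```

carry_out(
  motion=[
    [0.6,0,-0.08,0.2,0],
    [0.6,0,-0.08,0.2,0],
    [0.6,0,0,0,0],
  ],
)

```text
t: 47.65
tcp_pos: [0.4046, 0.089, 0.396]
ee_rot: [[-0.002, 0.983, 0.184], [-0.005, 0.184, -0.983], [-1.0, -0.003, 0.004]]
force: [-0.6, 0.0, -0.3]
opening: 0.801
```

```bash
python3 ptr.py pics/p3.png
```

```text
grasp [0.4043 0.0882 0.237 ] jaw 10.6 shift [-0.022  0.469 -1.248] turn 0.000 q7 -14 open 0.801
164 261 [247 212   0] -36.7 0.0263
163 261 [245 209   2] -32.8 0.025
164 260 [250 228  60] -33.7 0.028
165 261 [199 170  15] -40.2 0.0277
163 262 [198 170  23] -36.0 0.0233
164 262 [195 182  40] -40.0 0.0247
```

View pics/p3.png

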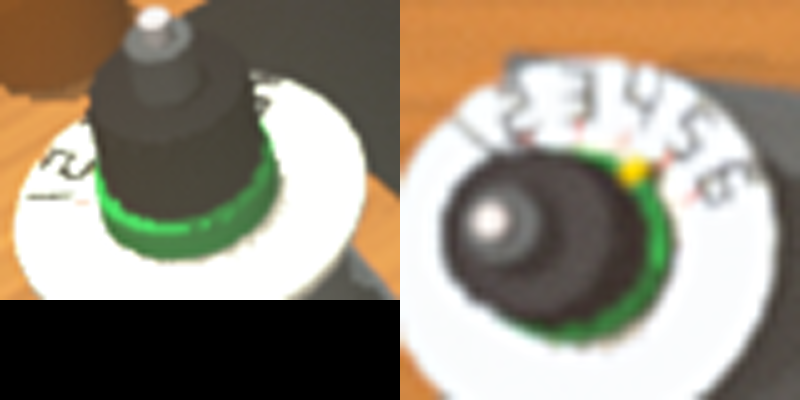

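The pointer at (633,170) is about 42° from image-up, against tick 5 at 45° and tick 4 at 23°, so the collar is at 5. Last overall check.

Run:
```python
from h import *
a=imaging.read_camera("side")[130:400,130:560];b=imaging.read_camera("top")[120:350,170:540]
a=cv2.resize(a,(430,270));b=cv2.resize(b,(370,230));c=np.zeros((270,800,3),np.uint8);c[:,:430]=a;c[:230,430:]=b
cv2.imwrite("pics/end.png",c[:,:,::-1])
```

```text
(no output)
```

View pics/end.png

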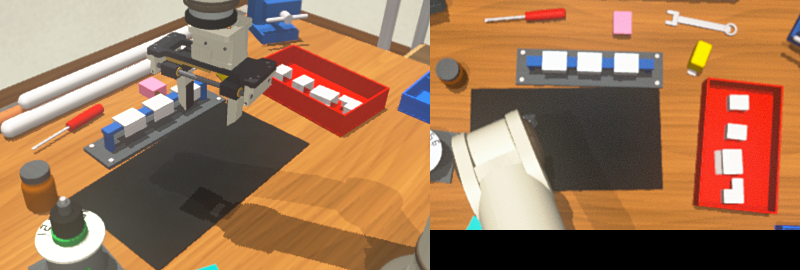

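Three saddles are on the bar, four odd pieces are in the crate, the mat is empty, and the tape and jar stand where they were.

```bash
python3 -c "
from station import robot
print(robot.job_done(),robot.get_state()['t'])"
```

```text
the job is handed in; nothing more can be done
the job is handed in; nothing more can be done
```

The batch is sorted and the job is handed in. It used about 48 s of the 210 s allowed.

- **Odd pieces:** the two short, the bent and the chipped saddle are all in the red crate.
- **Sound pieces:** only three were present. All three sit in a row on the blue bar, which runs through them.
- **Clutch collar:** the pointer started out hidden behind the collar, so I turned it two clicks and looked, then turned one more to reach 5. It had started at 2.

**Last checks:**
- The final pictures show the mat empty, four pieces in the crate and three on the bar. The tape, the jar and both look-alikes show no sign of having moved.
- The pointer read about 42° in the top view, against 45° for 5 and 23° for 4. I take the difference to be reading error, because the detent draws the collar into a number.
- The two camera views put the bar's centre line up to about 7 mm apart. I used the top view, and all three saddles went on without any noticeable force.
- I did not measure how flat each saddle sits; I judged that by eye and from the gripper height at release.

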